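# Clear the finisher's catch tray of cast drawer pulls

### The job

The finishing run is over. First stop the machine by turning its pointed selector knob until the nose faces the white stop mark, and slide the empty tote square and flush into the corner of the bench fence, against both battens; only then collect every brass drawer pull from the catch tray into the tote, so that all lie inside it and it still sits home in the corner. Leave the cup, the jar and the hammer where they are.

Things in the scene. Friction and masses are not known exactly. Their poses are not given: they have to be found in the camera images.
- selector (a joint): black selector knob on the control box, pointed at one end of its bar (the end with a white line on top), turning about a vertical axis; 0 = its pointed nose faces the white stop mark, positive = turned counter-clockwise seen from above (limits -1.6 to 1.6 rad). It starts turned counter-clockwise, at run
- selector_grip (a point): on the knob's axis, at the middle of its bar grip's height: the bar is 14 mm wide, 30 mm high (from 15 mm below to 15 mm above this point) and reaches 26 mm behind and 27 mm ahead of the axis; this frame turns with the knob, x towards the pointed nose, z up. About 58 mm above the bench
- stop_mark (a point): the single white raised stop mark on the top of the control box (34 mm above the bench), 44 mm from the knob's axis
- control: grey control box, fixed, 110 x 110 x 34 mm; origin under its centre, x axis from the knob's axis towards the stop mark
- finisher: finishing machine, fixed: a blue round bowl on a grey base (250 mm across, 200 mm high, its axis 410 mm along +y) whose chute (lower lip about 35 mm above the bench) ends at the edge of a low steel catch tray. Origin on the bench under the tray's centre; the tray is 270 (x) x 330 (y) mm outside, walls 5 mm thick, floor 6 mm thick, rim 14 mm above the bench
- fence: fixed corner of two dark wooden battens on the bench, 35 mm high, 30 mm wide. Origin on the bench at the inner corner; the far batten lies along y at x above 0 (from y = -30 to +200 mm), the right batten along x at y below 0 (from x = -300 to 0 mm). The tote's place is x below 0, y above 0
- tote: loose grey open tote, 220 (x) x 170 (y) x 60 mm outside, walls and floor 6 mm, 0.6 kg; origin under its centre, z up, x away from the robot. Its +x end belongs against the far batten and its -y side against the right batten
- tote_far_left (a point): the tote's bottom outside corner at +x, +y
- tote_far_right (a point): the tote's bottom outside corner at +x, -y: the one that belongs in the fence corner
- tote_near_right (a point): the tote's bottom outside corner at -x, -y
- pull1: cast brass drawer pull, about 0.22 kg: back plate 90 (x) x 36 (y) x 8 mm with a straight bow along x above it: the bow's bar is 64 long, 12 wide and 12 mm high, its underside 22 and its top 34 mm above the plate's underside, on two posts 26 mm either side of the middle. Origin at the centre of the plate's underside, z towards the bow. Lies in the catch tray at the start, or is absent
- pull2: cast brass drawer pull, about 0.22 kg: back plate 90 (x) x 36 (y) x 8 mm with a straight bow along x above it: the bow's bar is 64 long, 12 wide and 12 mm high, its underside 22 and its top 34 mm above the plate's underside, on two posts 26 mm either side of the middle. Origin at the centre of the plate's underside, z towards the bow. Lies in the catch tray at the start, or is absent
- pull3: cast brass drawer pull, about 0.22 kg: back plate 90 (x) x 36 (y) x 8 mm with a straight bow along x above it: the bow's bar is 64 long, 12 wide and 12 mm high, its underside 22 and its top 34 mm above the plate's underside, on two posts 26 mm either side of the middle. Origin at the centre of the plate's underside, z towards the bow. Lies in the catch tray at the start, or is absent
- pull4: cast brass drawer pull, about 0.22 kg: back plate 90 (x) x 36 (y) x 8 mm with a straight bow along x above it: the bow's bar is 64 long, 12 wide and 12 mm high, its underside 22 and its top 34 mm above the plate's underside, on two posts 26 mm either side of the middle. Origin at the centre of the plate's underside, z towards the bow. Lies in the catch tray at the start, or is absent
- pull5: cast brass drawer pull, about 0.22 kg: back plate 90 (x) x 36 (y) x 8 mm with a straight bow along x above it: the bow's bar is 64 long, 12 wide and 12 mm high, its underside 22 and its top 34 mm above the plate's underside, on two posts 26 mm either side of the middle. Origin at the centre of the plate's underside, z towards the bow. Lies in the catch tray at the start, or is absent
- pull6: cast brass drawer pull, about 0.22 kg: back plate 90 (x) x 36 (y) x 8 mm with a straight bow along x above it: the bow's bar is 64 long, 12 wide and 12 mm high, its underside 22 and its top 34 mm above the plate's underside, on two posts 26 mm either side of the middle. Origin at the centre of the plate's underside, z towards the bow. Lies in the catch tray at the start, or is absent
- cup: white plastic cup, 80 mm across, 50 mm high, a bystander; origin under its centre
- jar: closed glass jar, 72 mm across, 110 mm high, a bystander; origin under its centre
- hammer: hammer lying on the bench, 220 mm long, a bystander

How it is judged:
By the outcome, as a careful person would: the job done as asked, in the order asked, and still so for the second after the job is handed in, with the robot touching nothing.
Of pull1, pull2, pull3, pull4, pull5, pull6 only 4 to 6 are there at a start; the rules pass over those that are not, and their reading is None.
At some moment in a run one of pull1, pull2, pull3, pull4, pull5, pull6, tote may be knocked a few centimetres aside while the robot is not near it.
Once in a run the grip may slacken for a moment while it holds something.
It also fails if it takes over 210 s, if anything falls off the work surface, if the arm or the gripper's body presses on something with over 40 N, if the wrist force passes 120 N, or if a joint passes its speed limit or range.

### The arm

A 6-joint arm with a two-finger parallel gripper is mounted at the origin on the work surface. World frame = base frame: x ahead of the robot, y to its left, z up, the work surface at z = 0. Lengths are in mm, angles in rad, forces in N, time in s.
With the tool pointing down it reaches from about 325 to 900 mm from the base axis. Payload 6.1 kg.
Tool frame: the origin (TCP) lies at the very end of the fingers, on their centre line; the grasp point (between the pads) lies 19 mm behind it; z points along the fingers, y is the line along which they close (so a half turn about z gives the same grasp; the last joint's range is limited). The gripper opens to 87 mm and grips with 3 to 60 N. Pads are 19 mm wide; open, the fingers measure 117 mm over their backs; the gripper's body (75 mm by 190 mm) begins 51 mm behind the grasp point.
Start: joints at [-1.282, 0.22, 1.526, -0, 1.395, -0.126], TCP at [251.872, -571.993, 197.438] pointing down, gripper open.
Joint ranges: [-2.98, 2.98], [-0.91, 2.08], [0.09, 2.57], [-1.24, 4.39], [0.2, 2.65], [-2.68, 2.68]. Speed limits (rad/s): [2.57, 2.57, 3.01, 3.14, 3.14, 3.14].

### API

Orientations are given as [roll, pitch, yaw] about the fixed x, y, z axes, in that order (R = Rz(yaw) Ry(pitch) Rx(roll)).
In Python, from bench import * gives the robot as it stands.
- The arm moves only by the shell command python3 -m pendant 'ROWS'. ROWS is JSON, a list of rows, each an object of numbers: "ax", "ay", "az": the turn, a rotation vector about the tool's x, y, z normalised to -1 to 1, where 1 is 180 degrees; "dx", "dy", "dz": the shift along the tool's x, y, z normalised to -1 to 1, where 1 is 25 cm; "jaw": the closure, from -1 (fully open) to 1 (shut). In form: [{"ax": .., "ay": .., "az": .., "dx": .., "dy": .., "dz": .., "jaw": ..}, ...]. A call has 1 to 20 rows; each row is the pose to reach, as a shift and turn from the pose commanded when the call began, along the tool's axes at that moment, turning the shorter way round; what a row does not reach only later rows make up. A row lasts 1/10 s, in which the tool goes at most 50 mm and 8.59 degrees, less where a joint would pass 70% of its speed; a pose out of reach is approached as far as the arm can. A call with a number of a shift or a turn outside -1 to 1 is refused whole. A call with a gripper value outside its range is refused whole. The fingers move at their own pace and stop on an object; the grip force is fixed at half the most. Time passes only in rows, so rows that repeat a pose let the fingers close. It gives the time, the measured TCP pose, the force, the opening and the grip force at its end, in the units of the state.
- state(): the state, without advancing time (a new reading comes with each control period).
- snapshot(name): name is "scene" or "top" or "wrist"; returns (picture, depth): 400x640x3 uint8, blue, green, red; 400x640 float32, mm along the optical axis (not along the pixel's ray), 0 where there is no reading.
- calibration(name): a dict with "mtx" (3x3 intrinsics, pixels), "pose" (4x4, takes a point from camera to world coordinates); the wrist camera has in their place "tool_from_camera" (4x4, takes a point from camera to tool coordinates, whose origin is the TCP and whose axes are the flange's). Camera axes: x right, y up, looking along -z (the intrinsics and any distortion apply to the point x, -y, -z); pixel columns grow to the right and rows downward; lengths in mm; the calibration is good to about 2 mm. The wrist camera is an equidistant fisheye: a pixel r from the principal point sees the ray r / f radians off the axis. A picture is of the moment at which its call begins: read the wrist's pose just before it. calibration takes no time and is no camera call.
- finish_job(): hands the job in; it is judged then, once.
Trained networks look in the newest picture that a camera, given by its name, has taken for a name from the list of things; names that differ only in an ending like _2 or _b are one class to them, and where a whole thing is asked for, a point or a joint stands for the part that bears it (a point fixed in the world has none). Each returns a list of dicts, best first, with "p" (0 to 1); they miss things now and then, are a little off and sometimes report something else, mostly with a low value. They report only what shows in the picture. A call takes as long as a camera call.
- masks_of(name, camera): "region" (400x640 bool, what is visible of it) and "rect" ([left, top, right, bottom] in pixels, round what is visible of it).
The state is a dict: "t": time; "joints": joint angles; "joint_velocities": joint speeds; "joint_torque": joint torques, N m; "tcp_pos": TCP position; "orientation": TCP orientation; "force": force on the tool from outside, world axes, zero at the start; "moment": the same for the moment, N m; "finger_gap": opening from 0.0 (shut) to 1.0 (fully open); "grasp_force": force on a finger pad.
Only numpy, scipy, OpenCV 4.12 (cv2) and the standard library are available. Lean on these libraries where they do the work, as an engineer would, in place of code of your own. Each camera call takes 0.05 s, during which the arm holds its last target. There are 200 camera calls.

## Working session

There is one attempt and no reset: what is moved stays moved. The work goes in short steps, Python scripts to look and compute and a shell command to move; the robot and the scene stay as the last step left them, time stands still between calls to the robot, and variables do not carry over. Pictures are saved under pics/ and viewed, at most 14 in all, crops included, and the job is handed in when it is done.

```bash
ls; mkdir -p pics
python3 - <<'E'
from bench import *
import cv2,numpy as np
print(state())
for c in ("scene","top"):
    p,d=snapshot(c); cv2.imwrite(f"pics/{c}0.png",p); k=calibration(c); print(c,k["mtx"],np.round(k["pose"],3), [x for x in k if x not in("mtx","pose")])
k=calibration("wrist");print(k)
E
```

```text
pics
{'t': 0.0, 'joints': array([-1.28211133e+00,  2.21232262e-01,  1.52761061e+00,  8.13339594e-06,
        1.39471886e+00, -1.26119355e-01]), 'joint_velocities': array([-0.00072379, -0.00085678,  0.0008617 ,  0.00080267, -0.00018339,
        0.00036832]), 'joint_torque': array([ 1.26128969e-03, -4.94602382e+01, -3.87380040e+01,  6.99545187e-02,
        5.71876438e-02, -1.76626181e-04]), 'tcp_pos': array([ 251.67572447, -571.34823388,  196.33378723]), 'orientation': array([-3.13964023e+00, -2.55621616e-04,  4.14802670e-01]), 'force': array([0.23740651, 0.20712355, 0.11395565]), 'moment': array([-0.00990314, -0.01952982, -0.01199887]), 'grasp_force': 0.0, 'finger_gap': 1.0008779076468843}
scene [[424.26864475   0.         313.60923358]
 [  0.         424.26864475 194.37290481]
 [  0.           0.           1.        ]] [[ 7.840000e-01 -5.250000e-01  3.300000e-01  9.958670e+02]
 [ 6.200000e-01  6.760000e-01 -3.980000e-01 -5.588210e+02]
 [-1.400000e-02  5.170000e-01  8.560000e-01  1.123064e+03]
 [ 0.000000e+00  0.000000e+00  0.000000e+00  1.000000e+00]] []
top [[475.79957373   0.         322.0695949 ]
 [  0.         475.79957373 196.00178831]
 [  0.           0.           1.        ]] [[-4.00000e-03  9.89000e-01 -1.47000e-01  4.27618e+02]
 [-1.00000e+00 -7.00000e-03 -1.90000e-02 -7.79690e+01]
 [-2.00000e-02  1.47000e-01  9.89000e-01  1.28291e+03]
 [ 0.00000e+00  0.00000e+00  0.00000e+00  1.00000e+00]] []
{'mtx': array([[309.70691629,   0.        , 324.87401513],
       [  0.        , 309.70691629, 196.23917617],
       [  0.        ,   0.        ,   1.        ]]), 'tool_from_camera': array([[ 1.08280694e-03,  9.57743912e-01,  2.87620281e-01,
         7.92922049e+01],
       [ 9.99999407e-01, -1.07004025e-03, -2.01591346e-04,
         6.14261578e-01],
       [ 1.14692393e-04,  2.87620328e-01, -9.57744503e-01,
        -1.88915373e+02],
       [ 0.00000000e+00,  0.00000000e+00,  0.00000000e+00,
         1.00000000e+00]])}
```

View pics/top0.png

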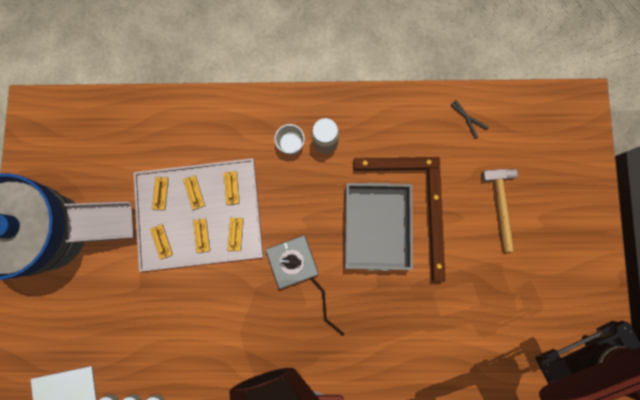

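View pics/scene0.png

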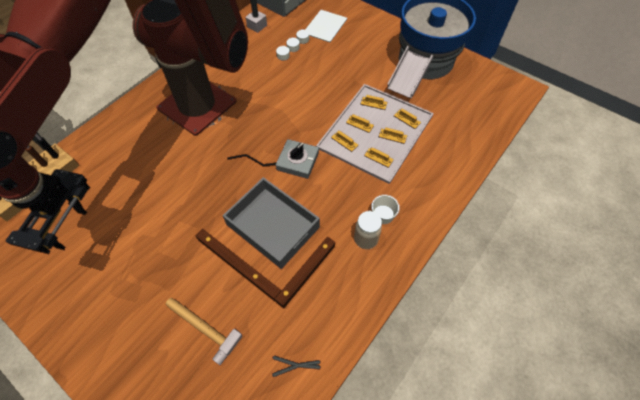

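The top view shows six pulls in the tray (columns 160–235, rows 187–241), the knob at (291,262) with its white mark near (285,245), the tote at (378,226) and the fence's inner corner near (428,168). Next I measure them.

```bash
cat > h.py <<'E'
from bench import *
import cv2,numpy as np
from scipy.spatial.transform import Rotation as R
def cloud(cam,d,st=None):
    k=calibration(cam);K=k["mtx"];v,u=np.mgrid[:400,:640]
    x=(u-K[0,2])/K[0,0];y=(v-K[1,2])/K[1,1]
    if cam=="wrist":
        r=np.hypot(x,y);s=np.where(r>1e-9,np.tan(np.minimum(r,1.5))/np.maximum(r,1e-9),1);x,y=x*s,y*s
        T=np.eye(4);T[:3,:3]=R.from_euler("xyz",st["orientation"]).as_matrix();T[:3,3]=st["tcp_pos"];T=T@k["tool_from_camera"]
    else:T=k["pose"]
    P=np.stack([x*d,-y*d,-d],-1)@T[:3,:3].T+T[:3,3]
    P[d<=0]=np.nan
    return P
def shot(cam,name=None):
    st=state();p,d=snapshot(cam)
    if name:cv2.imwrite(f"pics/{name}.png",p)
    return p,cloud(cam,d,st),st
def rect(P):
    P=P[np.isfinite(P[:,0])]
    c,(w,h),a=cv2.minAreaRect(P[:,:2].astype(np.float32))
    if w<h:w,h,a=h,w,a+90
    a=(a+90)%180-90
    return np.round([*c,w,h,a],1)
def pulls(cam,P,pmin=.3):
    for m in masks_of("pull1",cam):
        if m["p"]<pmin: continue
        Q=P[m["region"]];Q=Q[np.isfinite(Q[:,0])]
        if len(Q)<20: continue
        zt=np.percentile(Q[:,2],97);B=Q[Q[:,2]>zt-7]
        print("pull %.2f n%d"%(m["p"],len(Q)),"rect",rect(Q),"ztop %.0f"%zt,"bow",rect(B))
def rows(target,yaw=None,st=None):
    "dx,dy,dz,az from measured pose to target TCP, tool down"
    st=st or state();M=R.from_euler("xyz",st["orientation"])
    d=M.inv().apply(np.array(target)-st["tcp_pos"])/250
    out=np.round(d,3)
    if yaw is not None:
        D=(M.inv()*R.from_euler("xyz",[np.pi,0,yaw])).as_rotvec()/np.pi
        return out,np.round(D,3)
    return out
E
python3 - <<'E'
from h import *
for cam in("top","scene"):
    p,P,st=shot(cam); print(cam); pulls(cam,P)
    for n in("tote","fence","control","selector","cup","jar","stop_mark","finisher","hammer"):
        for m in masks_of(n,cam)[:2]:
            Q=P[m["region"]];Q=Q[np.isfinite(Q[:,0])]
            zt=np.percentile(Q[:,2],97);print(n,round(m["p"],2),m["rect"],"rect",rect(Q),"zt %.0f"%zt,"toprect",rect(Q[Q[:,2]>zt-8]))
    if cam=="top":
        np.save("P.npy",P);cv2.imwrite("pics/crop.png",cv2.resize(p[220:300,250:340],None,fx=6,fy=6,interpolation=2))
E
```

```text
top
pull 0.94 n454 rect [514.7 180.1  89.3  36.6  -2.9] ztop 40 bow [515.4 179.5  61.1  11.9  -3.3]
pull 0.75 n459 rect [496.9 381.   93.6  39.7  20.5] ztop 41 bow [496.6 379.1  62.2  12.7  21.3]
pull 0.72 n436 rect [641.2 194.1  90.1  37.6   6.8] ztop 41 bow [640.8 193.1  63.8  13.2   5.8]
pull 0.70 n394 rect [629.1 295.7  89.5  35.1  19.8] ztop 41 bow [628.4 295.4  62.1  13.   19.8]
pull 0.58 n399 rect [511.9 272.1  88.5  33.7   7.2] ztop 41 bow [510.6 270.9  61.5  12.2   8.7]
pull 0.56 n437 rect [627.6 387.6  89.2  38.8  -5.2] ztop 40 bow [627.2 387.8  60.2  13.2  -4.5]
tote 0.79 [345.6, 185.1, 418.8, 270.5] rect [ 531.  -206.4  225.2  181.8   -1.5] zt 60 toprect [ 530.8 -200.6  223.   169.9   -1.8]
fence 0.96 [354.4, 156.3, 445.0, 283.6] rect [ 5.591e+02 -2.605e+02  3.388e+02  2.402e+02  4.000e-01] zt 38 toprect [ 5.537e+02 -2.554e+02  3.281e+02  2.296e+02  4.000e-01]
fence 0.32 [345.8, 187.8, 416.2, 271.2] rect [ 530.1 -200.6  222.9  170.6   -1.6] zt 60 toprect [ 531.4 -200.6  220.3  169.9   -1.8]
control 0.95 [266.1, 233.9, 342.1, 334.5] rect [363.3  -1.9 274.2 114.4  20.9] zt 
[... 2485 characters left out ...]
.6 116.2  79.   83. ] zt 51 toprect [766.9  16.6 116.2  79.   83. ]
cup 0.32 [331.9, 133.1, 356.1, 149.5] rect [520.1 180.9  86.5  35.3   1.6] zt 41 toprect [519.8 181.7  58.8  13.7  -1.3]
jar 0.93 [356.8, 213.0, 378.0, 251.5] rect [782.3 -58.1  86.   65.6  42.6] zt 111 toprect [774.4 -61.8  60.4  59.1 -55.1]
stop_mark 0.6 [232.6, 142.4, 315.9, 179.6] rect [370.6  17.3 258.9 137.3  18.2] zt 70 toprect [444.4  28.8  50.8  16.2  84.9]
finisher 0.89 [317.1, 0.4, 474.7, 181.9] rect [ 463.1  749.1 1320.   383.6  -72.9] zt 198 toprect [540.3 679.7 249.  214.4  38. ]
hammer 0.71 [166.6, 299.7, 241.2, 365.5] rect [ 576.5 -535.1  220.4   87.9    4.4] zt 27 toprect [ 576.2 -533.6  220.3   87.5    3.6]
```

View pics/crop.png

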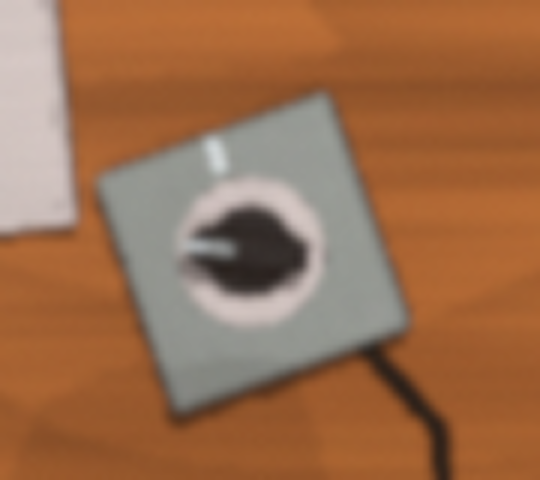

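The crop shows the knob's nose (white line) pointing left, about +y (yaw ≈ 85°). The stop mark at crop (216,155) lies at a yaw of about 21° from the axis at (253,254), so the knob needs about −64°. I'll approach it and refine with the wrist camera.

Run:
```python
from h import *
print(rows([345,-340,197],1.484))
```

```text
(array([ 0.715, -0.699,  0.002]), array([-0.  , -0.  , -0.34]))
```

```bash
python3 -m pendant '[{"dx":0.715,"dy":-0.699,"dz":0,"az":-0.34},{"dx":0.715,"dy":-0.699,"dz":0,"az":-0.34},{"dx":0.715,"dy":-0.699,"dz":0,"az":-0.34},{"dx":0.715,"dy":-0.699,"dz":0,"az":-0.34},{"dx":0.715,"dy":-0.699,"dz":0,"az":-0.34},{"dx":0.715,"dy":-0.699,"dz":0,"az":-0.34},{"dx":0.715,"dy":-0.699,"dz":0,"az":-0.34},{"dx":0.715,"dy":-0.699,"dz":0,"az":-0.34}]'
python3 -m pendant '[{"dx":0.948,"dy":0.287},{"dx":0.948,"dy":0.287},{"dx":0.948,"dy":0.287},{"dx":0.948,"dy":0.287},{"dx":0.948,"dy":0.287},{"dx":0.948,"dy":0.287}]'
python3 -m pendant '[{"dx":0.538,"dy":-0.047,"dz":0.19},{"dx":0.538,"dy":-0.047,"dz":0.19},{"dx":0.538,"dy":-0.047,"dz":0.19},{"dx":0.538,"dy":-0.047,"dz":0.19},{"dx":0.538,"dy":-0.047,"dz":0.19},{"dx":0.538,"dy":-0.047,"dz":0.19},{"dx":0.538,"dy":-0.047,"dz":0.19}]'
python3 - <<'E'
from h import *
p,P,st=shot("wrist","w1");print(st["tcp_pos"],st["orientation"])
for n in("selector","control"):
    for m in masks_of(n,"wrist")[:2]:
        Q=P[m["region"]];Q=Q[np.isfinite(Q[:,0])]
        zt=np.percentile(Q[:,2],97);B=Q[Q[:,2]>zt-6];print(n,round(m["p"],2),m["rect"],"zt %.0f"%zt,"top",rect(B),rect(Q[abs(Q[:,2]-35)<5]))
hsv=cv2.cvtColor(p,cv2.COLOR_BGR2HSV)
w=(hsv[...,1]<60)&(hsv[...,2]>190)
n,l,s,c=cv2.connectedComponentsWithStats(w.astype(np.uint8))
for i in range(1,n):
    if 30<s[i,4]<5000: 
        q=P[l==i];print(s[i],c[i],np.nanmedian(q,0),rect(q))
E
```

```text
[ 251.85824729 -571.97516359  197.42426279] [-3.14153699e+00 -5.42407667e-06  4.14795911e-01]
control 0.74 [50.1, 0.0, 61.1, 57.1] zt 12 top [299.1 -69.3 108.5  28.5  26.7] [0. 0. 0. 0. 0.]
[ 571    0   69   69 3039] [602.45212241  33.34879895] [ 1344.87430182 -1599.31622623  -748.44106141] [ 1384.2 -1616.6  1108.8   351.3   -15.8]
[634  38   6  28  89] [637.52808989  55.39325843] [ 1450.83373365 -1932.13488378  -748.78940052] [ 1.4761e+03 -1.9404e+03  1.9920e+02  5.1500e+01  7.0000e-01]
[ 27 330  37  42 517] [ 43.49129594 348.58220503] [-2125.85062925   897.19807957  -748.38413455] [-2054.3   931.2   457.7   445.1    90. ]
[   0  352   82   48 2313] [ 30.17250324 382.13575443] [-2290.69007978   937.17377061  -474.5705166 ] [-2441.1  1036.   1174.3   425.3   -55.1]
[614 384  26  16 277] [628.38628159 393.36101083] [  130.4503922  -1331.58446996   191.65007986] [  129.7 -1352.4   138.2    44.3    86.8]invalid input
invalid input
invalid input
```

View pics/w1.png

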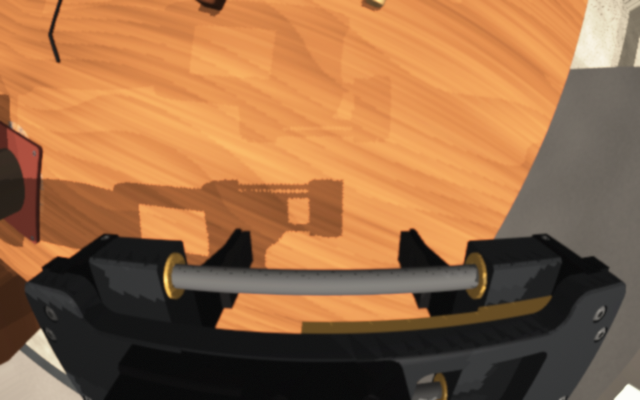

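The rows were refused because every key has to be present, so the arm hasn't moved. The wrist picture only shows bench, with the fingers around row 270. I'll send the full rows.

```bash
python3 -m pendant '[{"ax":0,"ay":0,"az":-0.34,"dx":0.715,"dy":-0.699,"dz":0,"jaw":-1},{"ax":0,"ay":0,"az":-0.34,"dx":0.715,"dy":-0.699,"dz":0,"jaw":-1},{"ax":0,"ay":0,"az":-0.34,"dx":0.715,"dy":-0.699,"dz":0,"jaw":-1},{"ax":0,"ay":0,"az":-0.34,"dx":0.715,"dy":-0.699,"dz":0,"jaw":-1},{"ax":0,"ay":0,"az":-0.34,"dx":0.715,"dy":-0.699,"dz":0,"jaw":-1},{"ax":0,"ay":0,"az":-0.34,"dx":0.715,"dy":-0.699,"dz":0,"jaw":-1},{"ax":0,"ay":0,"az":-0.34,"dx":0.715,"dy":-0.699,"dz":0,"jaw":-1},{"ax":0,"ay":0,"az":-0.34,"dx":0.715,"dy":-0.699,"dz":0,"jaw":-1}]'
python3 -m pendant '[{"ax":0,"ay":0,"az":0,"dx":0.948,"dy":0.287,"dz":0,"jaw":-1},{"ax":0,"ay":0,"az":0,"dx":0.948,"dy":0.287,"dz":0,"jaw":-1},{"ax":0,"ay":0,"az":0,"dx":0.948,"dy":0.287,"dz":0,"jaw":-1},{"ax":0,"ay":0,"az":0,"dx":0.948,"dy":0.287,"dz":0,"jaw":-1},{"ax":0,"ay":0,"az":0,"dx":0.948,"dy":0.287,"dz":0,"jaw":-1},{"ax":0,"ay":0,"az":0,"dx":0.948,"dy":0.287,"dz":0,"jaw":-1}]'
python3 -m pendant '[{"ax":0,"ay":0,"az":0,"dx":0.538,"dy":-0.047,"dz":0.19,"jaw":-1},{"ax":0,"ay":0,"az":0,"dx":0.538,"dy":-0.047,"dz":0.19,"jaw":-1},{"ax":0,"ay":0,"az":0,"dx":0.538,"dy":-0.047,"dz":0.19,"jaw":-1},{"ax":0,"ay":0,"az":0,"dx":0.538,"dy":-0.047,"dz":0.19,"jaw":-1},{"ax":0,"ay":0,"az":0,"dx":0.538,"dy":-0.047,"dz":0.19,"jaw":-1},{"ax":0,"ay":0,"az":0,"dx":0.538,"dy":-0.047,"dz":0.19,"jaw":-1}]'
cat > knob.py <<'E'
from h import *
import sys
p,P,st=shot("wrist",sys.argv[1]);print(st["tcp_pos"],st["orientation"])
for n in("selector","control"):
    for m in masks_of(n,"wrist")[:2]:
        Q=P[m["region"]];Q=Q[np.isfinite(Q[:,0])]
        zt=np.percentile(Q[:,2],97);B=Q[Q[:,2]>zt-6];print(n,round(m["p"],2),m["rect"],"zt %.0f"%zt,"top",rect(B),rect(Q[abs(Q[:,2]-35)<5]))
hsv=cv2.cvtColor(p,cv2.COLOR_BGR2HSV)
w=(hsv[...,1]<60)&(hsv[...,2]>190)
n,l,s,c=cv2.connectedComponentsWithStats(w.astype(np.uint8))
for i in range(1,n):
    q=P[l==i];q=q[np.isfinite(q[:,0])]
    if 15<len(q)<5000 and np.hypot(*(np.median(q,0)[:2]-[441,25]))<80: print(c[i],np.median(q,0),rect(q))
E
python3 knob.py w2
```

```text
t: 2.15
tcp_pos: [345.4, -339.6, 197.8]
orientation: [3.141, 0.001, 1.486]
force: [0.2, -0.2, -0.5]
finger_gap: 0.999
grasp_force: 0.0
t: 2.75
tcp_pos: [438.7, -105.6, 197.6]
orientation: [3.141, -0.002, 1.486]
force: [-0.2, 0.0, 0.2]
finger_gap: 0.999
grasp_force: 0.0
t: 3.35
tcp_pos: [438.1, 23.3, 150.6]
orientation: [3.141, 0.001, 1.48]
force: [0.0, 0.6, 0.6]
finger_gap: 1.001
grasp_force: 0.0
[438.06369225  23.29045005 150.56114505] [3.14050320e+00 6.81213965e-04 1.48045320e+00]
selector 0.6 [307.5, 153.0, 351.5, 214.0] zt 76 top [443.1  30.6  52.4  17.6  85.4] [441.7  29.4  43.9  30.6 -68.4]
control 0.8 [214.3, 106.9, 395.6, 251.2] zt 74 top [427.7  39.2  69.9  48.6 -33.9] [442.6  29.2 110.9 110.6 -70.1]
[343.62086998 194.21107678] [468.0913297    4.19447001  35.7260596 ] [445.1  22.  116.  109.  -67.9]
[298.64173703 159.25814234] [414.95421552  51.57343648  36.05307783] [415.7  51.1  35.4  27.1  83.5]
[301.43478261 184.91304348] [414.79767884  25.34998698  37.87405115] [415.7  25.    8.    2.6  -6.2]
```

View pics/w2.png

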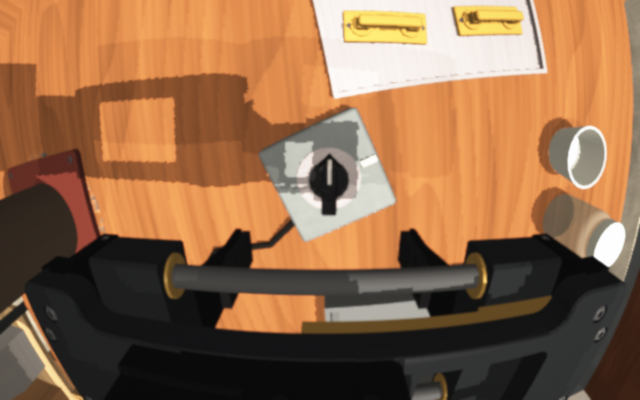

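The wrist view shows the knob at (330,178) with its nose pointing up (tool +x) and the stop mark at (369,160). The box centre is about (442.6, 29.2). I'll go down and grip the bar.

```bash
python3 -m pendant '[{"ax":0,"ay":0,"az":0,"dx":0.016,"dy":0.021,"dz":0.2,"jaw":-0.3},{"ax":0,"ay":0,"az":0,"dx":0.016,"dy":0.021,"dz":0.3,"jaw":-0.3},{"ax":0,"ay":0,"az":0,"dx":0.016,"dy":0.021,"dz":0.424,"jaw":-0.3},{"ax":0,"ay":0,"az":0,"dx":0.016,"dy":0.021,"dz":0.424,"jaw":-0.3},{"ax":0,"ay":0,"az":0,"dx":0.016,"dy":0.021,"dz":0.424,"jaw":-0.3},{"ax":0,"ay":0,"az":0,"dx":0.016,"dy":0.021,"dz":0.424,"jaw":1},{"ax":0,"ay":0,"az":0,"dx":0.016,"dy":0.021,"dz":0.424,"jaw":1},{"ax":0,"ay":0,"az":0,"dx":0.016,"dy":0.021,"dz":0.424,"jaw":1},{"ax":0,"ay":0,"az":0,"dx":0.016,"dy":0.021,"dz":0.424,"jaw":1},{"ax":0,"ay":0,"az":0,"dx":0.016,"dy":0.021,"dz":0.424,"jaw":1},{"ax":0,"ay":0,"az":0,"dx":0.016,"dy":0.021,"dz":0.424,"jaw":1}]'
```

```text
t: 4.6
tcp_pos: [443.0, 28.3, 44.1]
orientation: [3.141, 0.0, 1.483]
force: [0.5, -0.8, 0.0]
finger_gap: 0.19
grasp_force: 0.0
```

```bash
python3 -m pendant '[{"ax":0,"ay":0,"az":0,"dx":0,"dy":0,"dz":0,"jaw":1},{"ax":0,"ay":0,"az":0,"dx":0,"dy":0,"dz":0,"jaw":1},{"ax":0,"ay":0,"az":0.02,"dx":0,"dy":0,"dz":0,"jaw":1},{"ax":0,"ay":0,"az":0.05,"dx":0,"dy":0,"dz":0,"jaw":1},{"ax":0,"ay":0,"az":0.08,"dx":0,"dy":0,"dz":0,"jaw":1},{"ax":0,"ay":0,"az":0.11,"dx":0,"dy":0,"dz":0,"jaw":1},{"ax":0,"ay":0,"az":0.14,"dx":0,"dy":0,"dz":0,"jaw":1},{"ax":0,"ay":0,"az":0.17,"dx":0,"dy":0,"dz":0,"jaw":1}]'
```

```text
t: 5.4
tcp_pos: [441.7, 28.6, 43.9]
orientation: [-3.139, 0.001, 0.945]
force: [-7.6, 1.2, 7.3]
finger_gap: 0.151
grasp_force: 30.0
```

```bash
python3 -m pendant '[{"ax":0,"ay":0,"az":0.03,"dx":0,"dy":0,"dz":0,"jaw":1},{"ax":0,"ay":0,"az":0.06,"dx":0,"dy":0,"dz":0,"jaw":1},{"ax":0,"ay":0,"az":0.09,"dx":0,"dy":0,"dz":0,"jaw":1},{"ax":0,"ay":0,"az":0.12,"dx":0,"dy":0,"dz":0,"jaw":1},{"ax":0,"ay":0,"az":0.15,"dx":0,"dy":0,"dz":0,"jaw":1},{"ax":0,"ay":0,"az":0.17,"dx":0,"dy":0,"dz":0,"jaw":1},{"ax":0,"ay":0,"az":0.19,"dx":0,"dy":0,"dz":0,"jaw":1},{"ax":0,"ay":0,"az":0.19,"dx":0,"dy":0,"dz":0,"jaw":1},{"ax":0,"ay":0,"az":0.19,"dx":0,"dy":0,"dz":0,"jaw":1},{"ax":0,"ay":0,"az":0.19,"dx":0,"dy":0,"dz":0,"jaw":1}]'
python3 knob.py w3
```

```text
t: 6.4
tcp_pos: [441.3, 29.2, 43.9]
orientation: [-3.139, 0.003, 0.352]
force: [-8.6, 2.3, 10.1]
finger_gap: 0.148
grasp_force: 30.0
[441.29280374  29.16671688  43.91930221] [-3.13886937e+00  3.07271277e-03  3.52020985e-01]
selector 0.63 [296.8, 186.9, 356.0, 268.7] zt 76 top [447.7  34.8  42.8  24.   13.9] [451.9  38.5  39.4  18.2 -47.3]
control 0.77 [247.7, 134.5, 407.3, 268.1] zt 74 top [453.2  34.2  52.6  23.   15.9] [459.7  35.2 110.4  74.4 -70.1]
[324.72164948 218.87628866] [460.69398328  35.4557554   75.30281947] [457.6  34.6  20.5   2.7  20.5]
[282.5625 220.9375] [434.56921163  56.67416764  37.49759515] [434.5  56.5   5.9   3.4  86.1]
[363.89534884 221.86046512] [452.95353262   4.29196762  37.59783237] [453.4   3.6  14.3   4.7 -68.6]
[362.93063584 239.86705202] [440.79883705   0.57839812  37.44785326] [457.   15.3  56.7  13.1  44.6]
```

```bash
python3 -m pendant '[{"ax":0,"ay":0,"az":0,"dx":0,"dy":0,"dz":0,"jaw":-0.3},{"ax":0,"ay":0,"az":0,"dx":0,"dy":0,"dz":0,"jaw":-0.3},{"ax":0,"ay":0,"az":0,"dx":0,"dy":0,"dz":0,"jaw":-0.3},{"ax":0,"ay":0,"az":0,"dx":0,"dy":0,"dz":0,"jaw":-0.3},{"ax":0,"ay":0,"az":0,"dx":0,"dy":0,"dz":-0.15,"jaw":-0.3},{"ax":0,"ay":0,"az":0,"dx":0,"dy":0,"dz":-0.3,"jaw":-0.3},{"ax":0,"ay":0,"az":0,"dx":0,"dy":0,"dz":-0.5,"jaw":-0.3},{"ax":0,"ay":0,"az":0,"dx":0,"dy":0,"dz":-0.5,"jaw":-0.3},{"ax":0,"ay":0,"az":0,"dx":0,"dy":0,"dz":-0.5,"jaw":-0.3}]'
python3 knob.py w4
python3 - <<'E'
import cv2;p=cv2.imread("pics/w4.png");cv2.imwrite("pics/w4c.png",cv2.resize(p[90:270,200:440],None,fx=3,fy=3,interpolation=2))
E
```

```text
t: 7.45
tcp_pos: [444.3, 28.1, 170.5]
orientation: [3.14, -0.003, 0.352]
force: [-0.4, 0.6, -1.4]
finger_gap: 0.646
grasp_force: 0.0
[444.31120949  28.0883084  170.46498515] [ 3.13980762 -0.00344815  0.35191203]
selector 0.78 [304.9, 160.9, 342.6, 214.0] zt 75 top [444.1  29.3  52.   17.9  21. ] [439.7  29.4  35.6  34.6 -69. ]
selector 0.65 [272.4, 128.6, 375.6, 321.1] zt 74 top [444.1  29.2  52.1  17.9  21. ] [442.4  29.1 110.6 110.4  20.1]
control 0.68 [275.9, 129.3, 372.2, 318.1] zt 74 top [444.3  28.9  52.5  17.9  22.3] [442.4  29.1 110.6 110.4  20.1]
[322.5 176.5] [456.7640554   34.16818919  74.63439327] [456.3  34.   22.8   2.9  20.2]
[303.21153846 200.38461538] [416.17473768  41.57649353  37.50800225] [415.6  43.1  13.3   6.6 -74. ]
[300.93288591 218.30872483] [394.84834514  37.39272064  35.48459673] [394.3  37.8  20.7  10.2  18.5]
```

View pics/w4c.png

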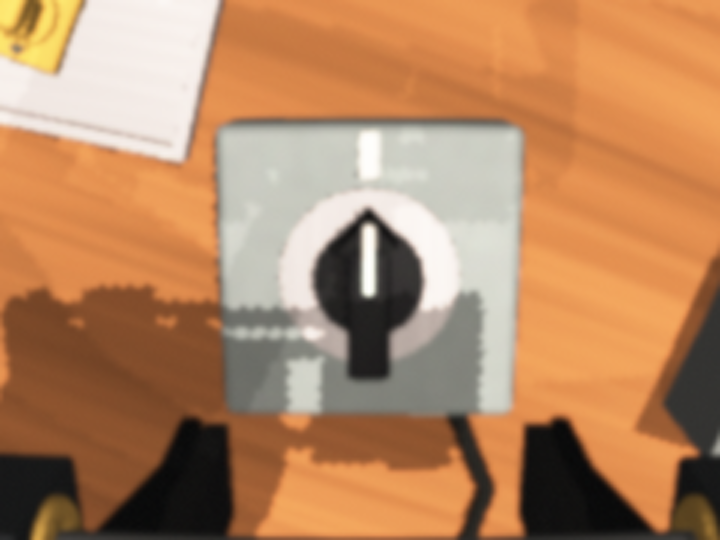

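The crop shows the knob's nose line exactly in line with the stop mark, so the machine is stopped. Next is the tote.

```bash
python3 -m pendant '[{"ax":0,"ay":0,"az":0.112,"dx":-0.031,"dy":0.984,"dz":-0.32,"jaw":1},{"ax":0,"ay":0,"az":0.112,"dx":-0.031,"dy":0.984,"dz":-0.32,"jaw":1},{"ax":0,"ay":0,"az":0.112,"dx":-0.031,"dy":0.984,"dz":-0.32,"jaw":1},{"ax":0,"ay":0,"az":0.112,"dx":-0.031,"dy":0.984,"dz":-0.32,"jaw":1},{"ax":0,"ay":0,"az":0.112,"dx":-0.031,"dy":0.984,"dz":-0.32,"jaw":1},{"ax":0,"ay":0,"az":0.112,"dx":-0.031,"dy":0.984,"dz":-0.32,"jaw":1},{"ax":0,"ay":0,"az":0.112,"dx":-0.031,"dy":0.984,"dz":-0.32,"jaw":1},{"ax":0,"ay":0,"az":0.112,"dx":-0.031,"dy":0.984,"dz":-0.32,"jaw":1}]'
cat > tote.py <<'E'
from h import *
import sys
for cam in sys.argv[2:]:
    p,P,st=shot(cam,sys.argv[1]+cam)
    for n in("tote","fence"):
        for m in masks_of(n,cam)[:1]:
            Q=P[m["region"]];Q=Q[np.isfinite(Q[:,0])]
            z=60 if n=="tote" else 36
            Q=Q[abs(Q[:,2]-z)<7];print(cam,n,round(m["p"],2),m["rect"],rect(Q),np.round([np.percentile(Q[:,:2],1,axis=0),np.percentile(Q[:,:2],99,axis=0)],1).tolist())
            if n=="fence":
                # inner faces: far batten inner x, right batten inner y
                far=Q[(Q[:,1]>-320)];rt=Q[Q[:,0]<670]
                print(" inner x %.1f inner y %.1f"%(np.percentile(far[:,0],2),np.percentile(rt[:,1],98)))
            else: tq=Q
E
python3 tote.py t1 wrist top
```

```text
t: 8.4
tcp_pos: [519.5, -204.0, 246.9]
orientation: [-3.139, 0.003, 0.0]
force: [-0.1, -0.8, -0.2]
finger_gap: 0.037
grasp_force: 0.0
wrist tote 0.79 [249.1, 65.2, 392.2, 242.6] [ 534.5 -197.9  222.7  171.    -1.3] [[423.8, -283.5], [644.3, -112.0]]
wrist fence 0.77 [271.9, 13.3, 446.9, 246.1] [ 5.616e+02 -2.525e+02  3.173e+02  2.306e+02  5.000e-01] [[414.7, -365.6], [718.4, -141.6]]
 inner x 689.5 inner y -336.5
top tote 0.75 [346.2, 185.2, 418.1, 268.4] [ 531.5 -199.9  219.6  168.9   -0.7] [[421.6, -283.4], [641.3, -115.0]]
top fence 0.57 [354.5, 156.8, 443.5, 282.3] [ 552.7 -256.5  327.6  224.9    0.9] [[393.1, -369.4], [717.0, -142.2]]
 inner x 687.0 inner y -356.5
```

View pics/t1wrist.png

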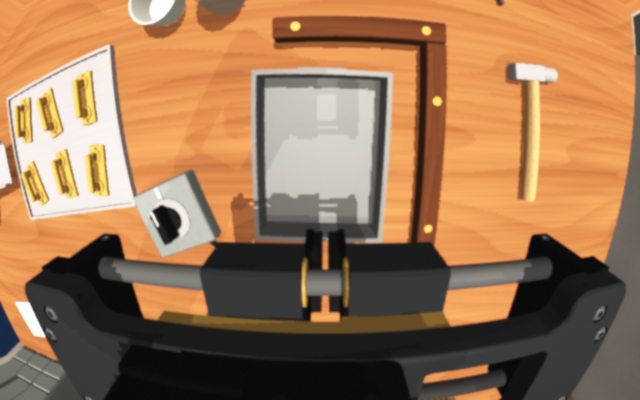

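The wrist view shows the tote at columns 252–392 and rows 70–242, with its centre near (534,−198). The fence's inner faces are at x≈690 and y≈−336. I'll put the closed fingers inside the tote and push the far wall in +x.

```bash
python3 -m pendant '[{"ax":0,"ay":0,"az":0,"dx":0.15,"dy":-0.03,"dz":0,"jaw":1},{"ax":0,"ay":0,"az":0,"dx":0.3,"dy":-0.03,"dz":0.1,"jaw":1},{"ax":0,"ay":0,"az":0,"dx":0.3,"dy":-0.03,"dz":0.3,"jaw":1},{"ax":0,"ay":0,"az":0,"dx":0.3,"dy":-0.03,"dz":0.5,"jaw":1},{"ax":0,"ay":0,"az":0,"dx":0.3,"dy":-0.03,"dz":0.7,"jaw":1},{"ax":0,"ay":0,"az":0,"dx":0.3,"dy":-0.03,"dz":0.92,"jaw":1},{"ax":0,"ay":0,"az":0,"dx":0.3,"dy":-0.03,"dz":0.92,"jaw":1},{"ax":0,"ay":0,"az":0,"dx":0.3,"dy":-0.03,"dz":0.92,"jaw":1}]'
python3 -m pendant '[{"ax":0,"ay":0,"az":0,"dx":0.06,"dy":0,"dz":0,"jaw":1},{"ax":0,"ay":0,"az":0,"dx":0.1,"dy":0,"dz":0,"jaw":1},{"ax":0,"ay":0,"az":0,"dx":0.12,"dy":0,"dz":0,"jaw":1},{"ax":0,"ay":0,"az":0,"dx":0.14,"dy":0,"dz":0,"jaw":1},{"ax":0,"ay":0,"az":0,"dx":0.16,"dy":0,"dz":0,"jaw":1},{"ax":0,"ay":0,"az":0,"dx":0.18,"dy":0,"dz":0,"jaw":1},{"ax":0,"ay":0,"az":0,"dx":0.20,"dy":0,"dz":0,"jaw":1},{"ax":0,"ay":0,"az":0,"dx":0.22,"dy":0,"dz":0,"jaw":1},{"ax":0,"ay":0,"az":0,"dx":0.24,"dy":0,"dz":0,"jaw":1},{"ax":0,"ay":0,"az":0,"dx":0.26,"dy":0,"dz":0,"jaw":1},{"ax":0,"ay":0,"az":0,"dx":0.26,"dy":0,"dz":0,"jaw":1}]'
```

```text
t: 9.5
tcp_pos: [594.4, -196.9, 18.1]
orientation: [-3.14, 0.003, 0.001]
force: [-0.7, 0.3, -0.1]
finger_gap: 0.002
grasp_force: 0.0
t: 10.6
tcp_pos: [661.2, -198.4, 21.2]
orientation: [3.14, -0.001, 0.0]
force: [-3.5, -0.0, 2.2]
finger_gap: 0.002
grasp_force: 1.8
```

```bash
python3 -m pendant '[{"ax":0,"ay":0,"az":0,"dx":0.015,"dy":0,"dz":0,"jaw":1},{"ax":0,"ay":0,"az":0,"dx":0.03,"dy":0,"dz":0,"jaw":1},{"ax":0,"ay":0,"az":0,"dx":0.04,"dy":0,"dz":0,"jaw":1},{"ax":0,"ay":0,"az":0,"dx":0.04,"dy":0,"dz":0,"jaw":1}]'
python3 -m pendant '[{"ax":0,"ay":0,"az":0,"dx":0.01,"dy":0,"dz":0,"jaw":1},{"ax":0,"ay":0,"az":0,"dx":0.016,"dy":0,"dz":0,"jaw":1},{"ax":0,"ay":0,"az":0,"dx":0.016,"dy":0,"dz":0,"jaw":1}]'
```

```text
t: 11.0
tcp_pos: [670.4, -198.2, 20.7]
orientation: [3.141, 0.0, 0.0]
force: [-4.6, 0.5, 4.6]
finger_gap: 0.009
grasp_force: 2.9
t: 11.3
tcp_pos: [671.9, -198.2, 20.6]
orientation: [3.142, 0.006, 0.0]
force: [-14.7, 0.6, 11.3]
finger_gap: 0.004
grasp_force: 7.4
```

```bash
python3 -m pendant '[{"ax":0,"ay":0,"az":0,"dx":-0.15,"dy":0,"dz":0,"jaw":1},{"ax":0,"ay":0,"az":0,"dx":-0.3,"dy":0.1,"dz":0,"jaw":1},{"ax":0,"ay":0,"az":0,"dx":-0.36,"dy":0.188,"dz":0,"jaw":1},{"ax":0,"ay":0,"az":0,"dx":-0.36,"dy":0.22,"dz":0,"jaw":1},{"ax":0,"ay":0,"az":0,"dx":-0.36,"dy":0.25,"dz":0,"jaw":1},{"ax":0,"ay":0,"az":0,"dx":-0.36,"dy":0.28,"dz":0,"jaw":1},{"ax":0,"ay":0,"az":0,"dx":-0.36,"dy":0.31,"dz":0,"jaw":1},{"ax":0,"ay":0,"az":0,"dx":-0.36,"dy":0.34,"dz":0,"jaw":1},{"ax":0,"ay":0,"az":0,"dx":-0.36,"dy":0.37,"dz":0,"jaw":1},{"ax":0,"ay":0,"az":0,"dx":-0.36,"dy":0.4,"dz":0,"jaw":1},{"ax":0,"ay":0,"az":0,"dx":-0.36,"dy":0.42,"dz":0,"jaw":1},{"ax":0,"ay":0,"az":0,"dx":-0.36,"dy":0.42,"dz":0,"jaw":1}]'
python3 -m pendant '[{"ax":0,"ay":0,"az":0,"dx":0,"dy":0.015,"dz":0,"jaw":1},{"ax":0,"ay":0,"az":0,"dx":0,"dy":0.03,"dz":0,"jaw":1},{"ax":0,"ay":0,"az":0,"dx":0,"dy":0.04,"dz":0,"jaw":1},{"ax":0,"ay":0,"az":0,"dx":0,"dy":0.04,"dz":0,"jaw":1}]'
```

```text
t: 12.5
tcp_pos: [585.9, -301.7, 19.3]
orientation: [-3.14, -0.001, 0.001]
force: [-0.5, 5.0, 3.1]
finger_gap: 0.007
grasp_force: 2.0
t: 12.9
tcp_pos: [585.7, -311.2, 19.2]
orientation: [-3.14, -0.0, 0.001]
force: [-0.1, 5.9, 4.8]
finger_gap: 0.006
grasp_force: 2.8
```

```bash
python3 -m pendant '[{"ax":0,"ay":0,"az":0,"dx":0,"dy":0.01,"dz":0,"jaw":1},{"ax":0,"ay":0,"az":0,"dx":0,"dy":0.016,"dz":0,"jaw":1},{"ax":0,"ay":0,"az":0,"dx":0,"dy":0.016,"dz":0,"jaw":1}]'
```

```text
t: 13.2
tcp_pos: [585.7, -314.9, 19.2]
orientation: [-3.139, -0.0, 0.001]
force: [-0.0, 6.1, 4.6]
finger_gap: 0.005
grasp_force: 3.2
```

```bash
python3 -m pendant '[{"ax":0,"ay":0,"az":0,"dx":0,"dy":0.01,"dz":0,"jaw":1},{"ax":0,"ay":0,"az":0,"dx":0,"dy":0.016,"dz":0,"jaw":1},{"ax":0,"ay":0,"az":0,"dx":0,"dy":0.016,"dz":0,"jaw":1}]'
```

```text
t: 13.5
tcp_pos: [585.7, -318.8, 19.2]
orientation: [-3.139, -0.0, 0.001]
force: [-0.7, 5.3, 4.8]
finger_gap: 0.003
grasp_force: 3.2
```

```bash
python3 -m pendant '[{"ax":0,"ay":0,"az":0,"dx":0,"dy":0.01,"dz":0,"jaw":1},{"ax":0,"ay":0,"az":0,"dx":0,"dy":0.016,"dz":0,"jaw":1},{"ax":0,"ay":0,"az":0,"dx":0,"dy":0.016,"dz":0,"jaw":1}]'; python3 tote.py t2 top
```

```text
t: 13.8
tcp_pos: [585.6, -321.0, 19.2]
orientation: [-3.136, 0.0, 0.002]
force: [-0.6, 11.3, 7.4]
finger_gap: 0.005
grasp_force: 6.0
top tote 0.89 [364.4, 168.4, 436.6, 252.6] [ 5.784e+02 -2.548e+02  2.220e+02  1.701e+02  4.000e-01] [[467.2, -338.4], [686.6, -169.3]]
top fence 0.72 [353.1, 158.1, 444.8, 235.2] [ 616.8 -253.9  228.1  202.   -89.7] [[522.0, -367.1], [717.2, -141.9]]
 inner x 689.1 inner y -346.5
```

```bash
python3 -m pendant '[{"ax":0,"ay":0,"az":0,"dx":0,"dy":0.008,"dz":0,"jaw":1},{"ax":0,"ay":0,"az":0,"dx":0,"dy":0.008,"dz":0,"jaw":1},{"ax":0,"ay":0,"az":0,"dx":0,"dy":-0.15,"dz":0,"jaw":1},{"ax":0,"ay":0,"az":0,"dx":0.15,"dy":-0.27,"dz":0,"jaw":1},{"ax":0,"ay":0,"az":0,"dx":0.28,"dy":-0.27,"dz":0,"jaw":1},{"ax":0,"ay":0,"az":0,"dx":0.33,"dy":-0.27,"dz":0,"jaw":1},{"ax":0,"ay":0,"az":0,"dx":0.345,"dy":-0.27,"dz":0,"jaw":1},{"ax":0,"ay":0,"az":0,"dx":0.355,"dy":-0.27,"dz":0,"jaw":1},{"ax":0,"ay":0,"az":0,"dx":0.355,"dy":-0.27,"dz":0,"jaw":1}]'
```

```text
t: 14.85
tcp_pos: [671.9, -256.7, 18.0]
orientation: [-3.14, 0.003, 0.0]
force: [-3.4, 2.4, 1.5]
finger_gap: 0.005
grasp_force: 1.5
```

```bash
python3 -m pendant '[{"ax":0,"ay":0,"az":0,"dx":0.006,"dy":0,"dz":0,"jaw":1},{"ax":0,"ay":0,"az":0,"dx":0.012,"dy":0,"dz":0,"jaw":1},{"ax":0,"ay":0,"az":0,"dx":0.012,"dy":0,"dz":0,"jaw":1}]'
```

```text
t: 15.15
tcp_pos: [672.0, -256.7, 18.0]
orientation: [-3.139, 0.008, -0.0]
force: [-13.0, 3.7, 7.5]
finger_gap: 0.006
grasp_force: 6.7
```

```bash
python3 -m pendant '[{"ax":0,"ay":0,"az":0,"dx":-0.15,"dy":0,"dz":0,"jaw":1},{"ax":0,"ay":0,"az":0,"dx":-0.3,"dy":0,"dz":-0.1,"jaw":1},{"ax":0,"ay":0,"az":0,"dx":-0.45,"dy":0,"dz":-0.3,"jaw":0},{"ax":0,"ay":0,"az":0,"dx":-0.55,"dy":0,"dz":-0.5,"jaw":0},{"ax":0,"ay":0,"az":0,"dx":-0.55,"dy":0,"dz":-0.7,"jaw":0},{"ax":0,"ay":0,"az":0,"dx":-0.55,"dy":0,"dz":-0.88,"jaw":0},{"ax":0,"ay":0,"az":0,"dx":-0.55,"dy":0,"dz":-0.88,"jaw":0},{"ax":0,"ay":0,"az":0,"dx":-0.55,"dy":0,"dz":-0.88,"jaw":0}]'; python3 tote.py t3 wrist top
python3 - <<'E'
from h import *
print(state()["tcp_pos"])
p,P,st=shot("top"); pulls("top",P)
E
```

```text
t: 15.95
tcp_pos: [540.2, -258.8, 242.7]
orientation: [3.137, -0.006, -0.001]
force: [0.2, 0.4, -0.9]
finger_gap: 0.446
grasp_force: 0.0
wrist tote 0.97 [246.4, 44.1, 391.4, 225.0] [ 5.809e+02 -2.515e+02  2.234e+02  1.716e+02  3.000e-01] [[470.6, -336.3], [689.6, -166.7]]
wrist fence 0.61 [229.1, 29.0, 411.0, 261.4] [ 560.2 -252.6  319.9  230.6    0.7] [[419.1, -366.1], [718.7, -141.0]]
 inner x 692.2 inner y -341.6
top tote 0.69 [364.0, 169.2, 438.1, 253.5] [ 576.2 -254.2  222.7  170.5    0.9] [[469.2, -339.4], [686.3, -169.3]]
top fence 0.98 [352.1, 160.2, 445.6, 280.4] [ 599.8 -301.1  372.2  162.2   35. ] [[413.1, -369.1], [716.3, -141.6]]
 inner x 689.0 inner y -340.9
[ 537.82112952 -256.65891232  236.19068699]
pull 0.77 n466 rect [514.8 182.4  89.3  41.   -2.8] ztop 41 bow [515.2 179.9  60.7  12.6  -2.5]
pull 0.75 n418 rect [641.2 193.5  90.7  36.1   5.2] ztop 40 bow [640.9 193.8  63.2  12.7   5.5]
pull 0.67 n458 rect [629.7 297.   93.6  39.7  19.6] ztop 41 bow [628.6 295.4  63.3  12.9  19. ]
pull 0.64 n472 rect [497.  381.2  91.7  41.9  22.3] ztop 41 bow [495.3 379.   62.4  13.5  22.4]
pull 0.63 n488 rect [513.3 271.8  93.1  40.3   9.7] ztop 41 bow [511.8 271.4  63.2  12.4   9. ]
```

View pics/t3wrist.png

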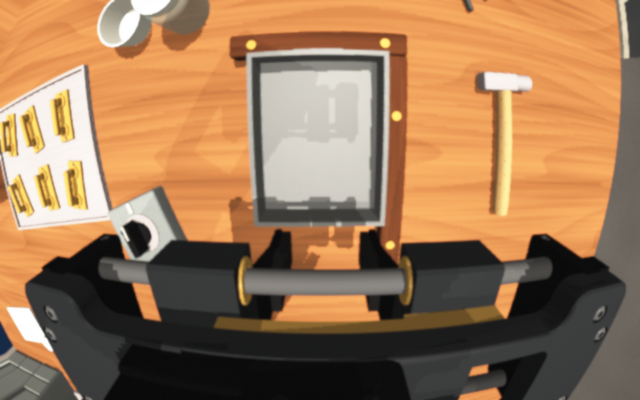

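The tote sits flush in the corner: its sides meet both battens at rows 50 and 388 in the picture, at the same yaw as the fence. I'll start collecting pulls with the one near (518,182).

```bash
python3 -m pendant '[{"ax":0,"ay":0,"az":0.016,"dx":-0.08,"dy":-0.88,"dz":0.3,"jaw":0},{"ax":0,"ay":0,"az":0.016,"dx":-0.08,"dy":-0.88,"dz":0.3,"jaw":0},{"ax":0,"ay":0,"az":0.016,"dx":-0.08,"dy":-0.88,"dz":0.3,"jaw":0},{"ax":0,"ay":0,"az":0.016,"dx":-0.08,"dy":-0.88,"dz":0.3,"jaw":0},{"ax":0,"ay":0,"az":0.016,"dx":-0.08,"dy":-0.88,"dz":0.3,"jaw":0},{"ax":0,"ay":0,"az":0.016,"dx":-0.08,"dy":-0.88,"dz":0.3,"jaw":0},{"ax":0,"ay":0,"az":0.016,"dx":-0.08,"dy":-0.88,"dz":0.3,"jaw":0}]'
python3 - <<'E'
from h import *
print(rows([518,182.5,18],-.049))
E
```

```text
t: 17.05
tcp_pos: [518.5, -36.8, 163.5]
orientation: [3.141, 0.001, -0.048]
force: [-0.7, 0.1, 0.4]
finger_gap: 0.501
grasp_force: 0.0
(array([-0.044, -0.876,  0.582]), array([0., 0., 0.]))
```

```bash
python3 -m pendant '[{"ax":0,"ay":0,"az":0,"dx":-0.044,"dy":-0.876,"dz":0,"jaw":0},{"ax":0,"ay":0,"az":0,"dx":-0.044,"dy":-0.876,"dz":0,"jaw":0},{"ax":0,"ay":0,"az":0,"dx":-0.044,"dy":-0.876,"dz":0,"jaw":0},{"ax":0,"ay":0,"az":0,"dx":-0.044,"dy":-0.876,"dz":0,"jaw":0},{"ax":0,"ay":0,"az":0,"dx":-0.044,"dy":-0.876,"dz":0,"jaw":0},{"ax":0,"ay":0,"az":0,"dx":-0.044,"dy":-0.876,"dz":0.2,"jaw":0},{"ax":0,"ay":0,"az":0,"dx":-0.044,"dy":-0.876,"dz":0.2,"jaw":0}]'
python3 - <<'E'
from h import *
p,P,st=shot("wrist","g1");print(st["tcp_pos"]);pulls("wrist",P)
E
```

```text
t: 17.75
tcp_pos: [515.3, 180.6, 108.6]
orientation: [3.139, 0.009, -0.05]
force: [-2.4, -0.5, -0.9]
finger_gap: 0.496
grasp_force: 0.0
[515.33590472 180.64070477 108.58249232]
pull 0.93 n2762 rect [628.9 400.3  91.1  55.   -3.4] ztop 42 bow [629.2 391.2  64.5  13.8  -3.8]
pull 0.87 n2415 rect [533.4 330.2 192.5  87.  -60. ] ztop 42 bow [538.4 320.3 167.4  63.1 -57.2]
pull 0.85 n3388 rect [517.6 183.8  90.2  37.7  -3.5] ztop 42 bow [517.5 183.7  62.9  11.7  -2.8]
pull 0.79 n3836 rect [644.4 197.7  93.4  38.6   6.3] ztop 42 bow [643.1 197.2  63.6  12.4   6.7]
pull 0.71 n3211 rect [629.9 300.9  90.   41.2  19.1] ztop 42 bow [630.6 298.8  63.6  12.8  18. ]
pull 0.61 n3154 rect [512.8 276.7  93.   41.3   8.7] ztop 42 bow [514.  274.4  63.6  12.3   8.4]
```

View pics/g1.png

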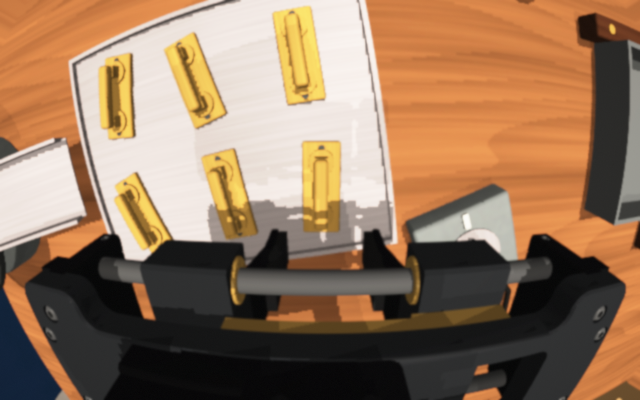

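All six pulls show, and the target at (322,185) lies ahead between the fingers. The positions agree with the top camera to about 1 mm after correcting its offset. I'll grasp it.

```bash
python3 -m pendant '[{"ax":0,"ay":0,"az":0,"dx":0,"dy":0,"dz":0.2,"jaw":0},{"ax":0,"ay":0,"az":0,"dx":0,"dy":0,"dz":0.3,"jaw":0},{"ax":0,"ay":0,"az":0,"dx":0,"dy":0,"dz":0.38,"jaw":0},{"ax":0,"ay":0,"az":0,"dx":0,"dy":0,"dz":0.38,"jaw":0.3},{"ax":0,"ay":0,"az":0,"dx":0,"dy":0,"dz":0.38,"jaw":1},{"ax":0,"ay":0,"az":0,"dx":0,"dy":0,"dz":0.38,"jaw":1},{"ax":0,"ay":0,"az":0,"dx":0,"dy":0,"dz":0.38,"jaw":1},{"ax":0,"ay":0,"az":0,"dx":0,"dy":0,"dz":0.38,"jaw":1},{"ax":0,"ay":0,"az":0,"dx":0,"dy":0,"dz":0.38,"jaw":1},{"ax":0,"ay":0,"az":0,"dx":0,"dy":0,"dz":0.38,"jaw":1},{"ax":0,"ay":0,"az":0,"dx":0,"dy":0,"dz":0.38,"jaw":1}]'
```

```text
t: 18.95
tcp_pos: [518.7, 182.1, 19.0]
orientation: [-3.142, 0.0, -0.05]
force: [0.4, -0.4, -0.1]
finger_gap: 0.004
grasp_force: 0.0
```

Run:
```python
from h import *
p,P,st=shot("top","g2");pulls("top",P)
p,P,st=shot("wrist","g2w");pulls("wrist",P)
```

```text
pull 0.89 n408 rect [615.9 178.5 149.8  49.7  24.6] ztop 41 bow [607.6 173.8 135.2  33.9  30.8]
pull 0.76 n276 rect [641.5 299.3  64.6  35.7  19.9] ztop 41 bow [634.5 297.1  49.8  13.3  18.6]
pull 0.72 n327 rect [628.4 387.3  82.9  33.8  -2.6] ztop 41 bow [626.  387.7  61.7  12.6  -2.3]
pull 0.88 n1442 rect [541.8 344.  129.3  92.7 -41.1] ztop 42 bow [542.5 333.1 136.   20.  -66.8]
pull 0.78 n6153 rect [635.4 196.2  73.9  37.3   4.5] ztop 42 bow [636.  196.5  49.4  12.4   6.2]
pull 0.70 n4199 rect [538.2 269.6 103.6  66.7 -37.5] ztop 42 bow [535.6 259.9  96.1  48.2 -37.5]
pull 0.61 n3911 rect [534.9 182.4  55.3  35.9  -3.5] ztop 42 bow [537.7 179.6  22.5  18.2  -8.1]
pull 0.57 n5960 rect [629.2 303.4  89.9  46.4  19.2] ztop 42 bow [630.7 298.6  63.3  12.6  19.4]
```

View pics/g2w.png

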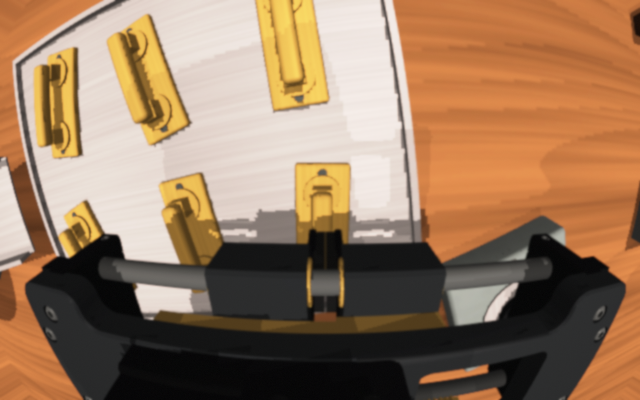

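Run:
```python
from h import *
s=state();print(s["finger_gap"],s["grasp_force"],s["tcp_pos"],s["force"])
p,P,st=shot("scene")
p2=cv2.resize(p[75:190,300:450],None,fx=5,fy=5,interpolation=2);cv2.imwrite("pics/g3.png",p2)
```

```text
0.004033108831403722 0.0 [518.66818323 182.00934777  18.86747103] [0.88731281 0.28749693 0.43370301]
```

View pics/g3.png

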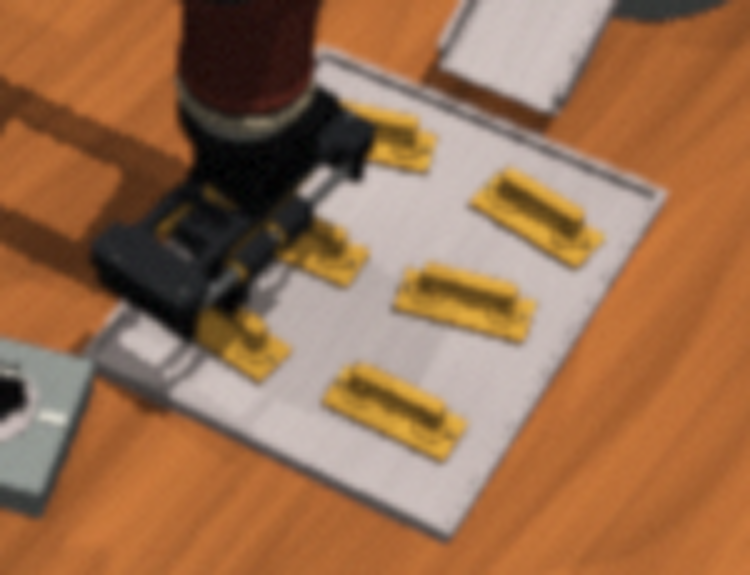

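The scene view shows the pull still in place under the gripper, yet the fingers read shut. I'll reopen, go a little lower and watch the closing in stages.

```bash
python3 -m pendant '[{"ax":0,"ay":0,"az":0,"dx":0,"dy":0,"dz":0,"jaw":0},{"ax":0,"ay":0,"az":0,"dx":0,"dy":0,"dz":0,"jaw":0},{"ax":0,"ay":0,"az":0,"dx":0,"dy":0,"dz":0,"jaw":0},{"ax":0,"ay":0,"az":0,"dx":0,"dy":0,"dz":0,"jaw":0}]'; python3 -m pendant '[{"ax":0,"ay":0,"az":0,"dx":0,"dy":0,"dz":0.01,"jaw":0},{"ax":0,"ay":0,"az":0,"dx":0,"dy":0,"dz":0.01,"jaw":0.4},{"ax":0,"ay":0,"az":0,"dx":0,"dy":0,"dz":0.01,"jaw":0.4},{"ax":0,"ay":0,"az":0,"dx":0,"dy":0,"dz":0.01,"jaw":0.4}]';python3 -m pendant '[{"ax":0,"ay":0,"az":0,"dx":0,"dy":0,"dz":0,"jaw":1},{"ax":0,"ay":0,"az":0,"dx":0,"dy":0,"dz":0,"jaw":1},{"ax":0,"ay":0,"az":0,"dx":0,"dy":0,"dz":0,"jaw":1}]'
```

```text
t: 19.6
tcp_pos: [518.7, 182.0, 18.9]
orientation: [3.142, 0.0, -0.05]
force: [0.5, -0.3, 0.6]
finger_gap: 0.284
grasp_force: 0.0
t: 20.0
tcp_pos: [518.7, 182.0, 16.4]
orientation: [3.142, 0.0, -0.05]
force: [0.2, -0.0, 1.4]
finger_gap: 0.314
grasp_force: 0.0
t: 20.3
tcp_pos: [518.8, 182.0, 16.5]
orientation: [-3.142, -0.0, -0.05]
force: [-0.0, 0.5, -0.2]
finger_gap: 0.113
grasp_force: 0.0
```

```bash
python3 -m pendant '[{"ax":0,"ay":0,"az":0,"dx":0,"dy":0,"dz":0,"jaw":1},{"ax":0,"ay":0,"az":0,"dx":0,"dy":0,"dz":0,"jaw":1}]';python3 - <<'E'
from h import *
p,P,st=shot("wrist")
q=P[200:300,280:370].reshape(-1,3)
M=R.from_euler("xyz",st["orientation"])
t=M.inv().apply(q-st["tcp_pos"])
for v in range(222,300,6): print(v,[ (round(P[v,u,0]),round(P[v,u,1]),round(P[v,u,2])) if np.isfinite(P[v,u,0]) else None for u in (300,312,318,325,332,338,350)])
E
```

```text
t: 20.5
tcp_pos: [518.8, 182.0, 16.5]
orientation: [-3.142, -0.0, -0.05]
force: [0.4, 0.0, 0.6]
finger_gap: 0.014
grasp_force: 0.0
222 [(524, 198, 16), (533, 188, 40), (534, 185, 42), (533, 181, 41), (533, 177, 40), (523, 173, 16), (520, 164, 8)]
228 [(520, 198, 16), (530, 188, 40), (531, 185, 43), (530, 181, 42), (529, 177, 39), (519, 173, 16), (515, 164, 6)]
234 [(516, 198, 16), (530, 188, 50), (529, 185, 46), (526, 181, 42), (528, 177, 47), (530, 174, 50), (510, 164, 7)]
240 [(511, 199, 15), (531, 188, 59), (529, 185, 55), (522, 181, 41), (528, 177, 54), (530, 174, 57), (506, 164, 7)]
246 [(557, 187, 120), (530, 187, 65), (528, 184, 61), (519, 181, 42), (529, 177, 63), (530, 174, 65), (555, 172, 118)]
252 [(557, 187, 124), (530, 187, 71), (529, 184, 69), (515, 182, 42), (529, 177, 69), (529, 175, 70), (556, 172, 124)]
258 [(557, 187, 127), (531, 187, 78), (529, 184, 75), (511, 182, 42), (529, 178, 76), (530, 175, 78), (556, 172, 128)]
264 [(557, 186, 131), (530, 187, 84), (529, 184, 81), (506, 182, 40), (528, 178, 81), (529, 175, 82), (557, 173, 132)]
270 [(557, 186, 135), (552, 184, 127), (552, 182, 125), (552, 180, 126), (552, 178, 126), None, (556, 173, 134)]
276 [(557, 186, 137), (551, 184, 128), (551, 182, 129), (551, 180, 129), (551, 178, 129), (551, 176, 129), (555, 173, 136)]
282 [(555, 186, 138), (550, 184, 130), (550, 182, 130), (551, 180, 131), (551, 178, 131), (550, 176, 131), (554, 173, 136)]
288 [(552, 186, 136), (548, 184, 130), (549, 182, 131), (549, 180, 131), (549, 178, 131), (549, 176, 132), (553, 173, 138)]
294 [(551, 186, 137), (547, 184, 131), (546, 182, 131), (546, 180, 130), (546, 178, 131), (546, 176, 130), (550, 173, 137)]
```

```bash
python3 -m pendant '[{"ax":0,"ay":0,"az":0,"dx":0,"dy":0,"dz":0,"jaw":0},{"ax":0,"ay":0,"az":0,"dx":0,"dy":0,"dz":0,"jaw":0},{"ax":0,"ay":0,"az":0,"dx":0,"dy":0,"dz":0,"jaw":0},{"ax":0,"ay":0,"az":0,"dx":0,"dy":0,"dz":-0.12,"jaw":0},{"ax":0,"ay":0,"az":0,"dx":0,"dy":0,"dz":-0.24,"jaw":0},{"ax":0,"ay":0,"az":0,"dx":0,"dy":0,"dz":-0.24,"jaw":0},{"ax":0,"ay":0,"az":0,"dx":0,"dy":0,"dz":-0.24,"jaw":0}]'
python3 - <<'E'
from h import *
p,P,st=shot("wrist")
M=R.from_euler("xyz",st["orientation"])
T=M.inv().apply((P-st["tcp_pos"]).reshape(-1,3)).reshape(P.shape)
for v in range(200,300,5): print(v,[ tuple(int(round(x)) for x in T[v,u]) if np.isfinite(T[v,u,0]) else None for u in (255,265,270,275,280,285,290,325,360,372)])
print(st["finger_gap"])
pulls("wrist",P)
E
```

```text
t: 21.25
tcp_pos: [519.5, 182.1, 77.2]
orientation: [-3.141, -0.002, -0.05]
force: [-0.4, 0.1, 0.4]
finger_gap: 0.48
grasp_force: 0.0
200 [(-2, -62, 70), (-2, -53, 70), (-2, -48, 71), (-2, -44, 70), (-2, -39, 70), (-2, -35, 71), (-1, -30, 69), (9, 1, 36), (-1, 31, 69), (-1, 42, 69)]
205 [(-6, -62, 70), (-7, -53, 70), (-6, -48, 68), (-6, -44, 70), (-6, -39, 69), (-6, -35, 70), (-7, -30, 71), (5, 1, 36), (-6, 32, 70), (-6, 42, 69)]
210 [(-11, -62, 69), (-11, -53, 71), (-11, -49, 70), (-11, -44, 70), (-11, -39, 70), (-11, -35, 70), (-11, -30, 70), (1, 1, 35), (-11, 32, 71), (-11, 43, 70)]
215 [(-15, -62, 68), (-16, -53, 69), (-16, -49, 70), (-15, -44, 69), (-15, -39, 69), (-15, -35, 69), (-16, -31, 70), (-3, 1, 34), (-15, 32, 69), (-16, 43, 70)]
220 [(-20, -63, 68), (-21, -54, 70), (-21, -49, 70), (-21, -44, 70), (-20, -40, 69), (-20, -35, 69), (-20, -31, 70), (-7, 1, 36), (-20, 32, 69), (-20, 43, 69)]
225 [(-25, -63, 68), (-25, -54, 69), (-26, -50, 72), (-25, -45, 69), (-26, -40, 70), (-25, -36, 70), (-26, -31, 70), (-11, 1, 36), (-25, 32, 70), (-25, 43, 70)]
230 [(-31, -64, 70), (-31,
[... 2169 characters left out ...]
7), (-5, -20, -69), (-106, -40, 76), (-106, -35, 76), (27, 1, -114), (-106, 37, 75), (-1, 22, -75)]
0.4797734976111022
pull 0.96 n3210 rect [533.2 264.4 100.7  80.5 -28.6] ztop 42 bow [525.4 241.3  81.7  52.8 -80.2]
pull 0.94 n3792 rect [631.4 301.6  93.4  41.2  18.5] ztop 42 bow [630.8 298.8  63.8  12.5  18.7]
pull 0.90 n3145 rect [629.7 401.5  88.7  59.3  -2.5] ztop 42 bow [629.2 391.2  63.6  13.8  -2.5]
pull 0.80 n4051 rect [517.6 183.5  89.5  36.1  -2.9] ztop 42 bow [517.4 183.3  64.1  12.3  -3.4]
pull 0.79 n2507 rect [538.6 334.7 193.5  81.3 -55.3] ztop 42 bow [541.1 317.7 165.5  58.4 -57.9]
pull 0.68 n4633 rect [644.4 197.9  92.4  37.6   6.2] ztop 42 bow [643.4 197.4  63.8  12.5   6.1]
```

The wrist depth shows that the real fingertips end about 28 mm short of the reported TCP, and that is why they closed above the bow. From now on I'll command z about 27 mm lower, watching the force on the way down.

```bash
python3 -m pendant '[{"ax":0,"ay":0,"az":0,"dx":-0.005,"dy":-0.005,"dz":0.15,"jaw":0.2},{"ax":0,"ay":0,"az":0,"dx":-0.005,"dy":-0.005,"dz":0.25,"jaw":0.2},{"ax":0,"ay":0,"az":0,"dx":-0.005,"dy":-0.005,"dz":0.3,"jaw":0.2},{"ax":0,"ay":0,"az":0,"dx":-0.005,"dy":-0.005,"dz":0.315,"jaw":0.2},{"ax":0,"ay":0,"az":0,"dx":-0.005,"dy":-0.005,"dz":0.315,"jaw":0.2}]'
python3 -m pendant '[{"ax":0,"ay":0,"az":0,"dx":0,"dy":0,"dz":0.01,"jaw":0.2},{"ax":0,"ay":0,"az":0,"dx":0,"dy":0,"dz":0.02,"jaw":0.2},{"ax":0,"ay":0,"az":0,"dx":0,"dy":0,"dz":0.02,"jaw":0.2}]'
```

```text
t: 21.85
tcp_pos: [517.2, 183.2, -2.8]
orientation: [3.141, 0.001, -0.05]
force: [-0.6, -0.3, 0.3]
finger_gap: 0.403
grasp_force: 0.0
t: 22.15
tcp_pos: [518.0, 183.4, -6.8]
orientation: [-3.141, -0.001, -0.05]
force: [0.1, -0.4, 0.7]
finger_gap: 0.4
grasp_force: 0.0
```

```bash
python3 -m pendant '[{"ax":0,"ay":0,"az":0,"dx":0,"dy":0,"dz":0.006,"jaw":1},{"ax":0,"ay":0,"az":0,"dx":0,"dy":0,"dz":0.006,"jaw":1},{"ax":0,"ay":0,"az":0,"dx":0,"dy":0,"dz":0.006,"jaw":1},{"ax":0,"ay":0,"az":0,"dx":0,"dy":0,"dz":0.006,"jaw":1},{"ax":0,"ay":0,"az":0,"dx":0,"dy":0,"dz":0.006,"jaw":1}]'
python3 -m pendant '[{"ax":0,"ay":0,"az":0,"dx":0,"dy":0,"dz":0,"jaw":1},{"ax":0,"ay":0,"az":0,"dx":0,"dy":0,"dz":-0.1,"jaw":1},{"ax":0,"ay":0,"az":0,"dx":0,"dy":0,"dz":-0.25,"jaw":1},{"ax":0,"ay":0,"az":0,"dx":0,"dy":0,"dz":-0.4,"jaw":1},{"ax":0,"ay":0,"az":0,"dx":0,"dy":0,"dz":-0.5,"jaw":1},{"ax":0,"ay":0,"az":0,"dx":0,"dy":0,"dz":-0.5,"jaw":1}]'
```

```text
t: 22.65
tcp_pos: [517.6, 183.4, -8.7]
orientation: [-3.141, -0.0, -0.05]
force: [0.2, 0.9, 0.7]
finger_gap: 0.133
grasp_force: 30.0
t: 23.25
tcp_pos: [520.6, 183.9, 120.5]
orientation: [-3.14, -0.008, -0.05]
force: [-0.5, -0.9, -1.2]
finger_gap: 0.132
grasp_force: 30.0
```

Gripped: the opening matches the 12 mm bow and the force is 30 N. I'll carry it to the far right slot in the tote.

```bash
python3 -m pendant '[{"ax":0,"ay":0,"az":-0.016,"dx":0.276,"dy":0.947,"dz":0,"jaw":1},{"ax":0,"ay":0,"az":-0.016,"dx":0.276,"dy":0.947,"dz":0,"jaw":1},{"ax":0,"ay":0,"az":-0.016,"dx":0.276,"dy":0.947,"dz":0,"jaw":1},{"ax":0,"ay":0,"az":-0.016,"dx":0.276,"dy":0.947,"dz":0,"jaw":1},{"ax":0,"ay":0,"az":-0.016,"dx":0.276,"dy":0.947,"dz":0,"jaw":1},{"ax":0,"ay":0,"az":-0.016,"dx":0.276,"dy":0.947,"dz":0,"jaw":1}]'
python3 -m pendant '[{"ax":0,"ay":0,"az":0,"dx":0.228,"dy":0.96,"dz":0,"jaw":1},{"ax":0,"ay":0,"az":0,"dx":0.228,"dy":0.96,"dz":0,"jaw":1},{"ax":0,"ay":0,"az":0,"dx":0.228,"dy":0.96,"dz":0,"jaw":1},{"ax":0,"ay":0,"az":0,"dx":0.228,"dy":0.96,"dz":0,"jaw":1},{"ax":0,"ay":0,"az":0,"dx":0.228,"dy":0.96,"dz":0,"jaw":1},{"ax":0,"ay":0,"az":0,"dx":0.228,"dy":0.96,"dz":0,"jaw":1},{"ax":0,"ay":0,"az":0,"dx":0.228,"dy":0.96,"dz":0,"jaw":1},{"ax":0,"ay":0,"az":0,"dx":0.228,"dy":0.96,"dz":0,"jaw":1}]'
python3 - <<'E'
from h import *
print(rows([632,-297,-8],0))
E
```

```text
t: 23.85
tcp_pos: [574.4, -62.3, 114.0]
orientation: [3.14, 0.002, -0.006]
force: [-0.3, 0.0, -2.0]
finger_gap: 0.138
grasp_force: 30.0
t: 24.65
tcp_pos: [630.7, -294.6, 114.2]
orientation: [-3.139, 0.003, 0.001]
force: [0.7, -0.0, -1.8]
finger_gap: 0.133
grasp_force: 30.0
(array([0.006, 0.011, 0.489]), array([-0.001,  0.001,  0.   ]))
```

```bash
python3 -m pendant '[{"ax":0,"ay":0,"az":0,"dx":0.005,"dy":0.008,"dz":0.15,"jaw":1},{"ax":0,"ay":0,"az":0,"dx":0.005,"dy":0.008,"dz":0.3,"jaw":1},{"ax":0,"ay":0,"az":0,"dx":0.005,"dy":0.008,"dz":0.4,"jaw":1},{"ax":0,"ay":0,"az":0,"dx":0.005,"dy":0.008,"dz":0.46,"jaw":1},{"ax":0,"ay":0,"az":0,"dx":0.005,"dy":0.008,"dz":0.48,"jaw":1},{"ax":0,"ay":0,"az":0,"dx":0.005,"dy":0.008,"dz":0.489,"jaw":1},{"ax":0,"ay":0,"az":0,"dx":0.005,"dy":0.008,"dz":0.489,"jaw":1}]'
python3 -m pendant '[{"ax":0,"ay":0,"az":0,"dx":0,"dy":0,"dz":0,"jaw":0.45},{"ax":0,"ay":0,"az":0,"dx":0,"dy":0,"dz":0,"jaw":0.45},{"ax":0,"ay":0,"az":0,"dx":0,"dy":0,"dz":0,"jaw":0.45},{"ax":0,"ay":0,"az":0,"dx":0,"dy":0,"dz":-0.1,"jaw":0.45},{"ax":0,"ay":0,"az":0,"dx":0,"dy":0,"dz":-0.3,"jaw":0.45},{"ax":0,"ay":0,"az":0,"dx":0,"dy":0,"dz":-0.5,"jaw":0.2},{"ax":0,"ay":0,"az":0,"dx":0,"dy":0,"dz":-0.5,"jaw":0.2}]'
```

```text
t: 25.35
tcp_pos: [634.0, -298.9, -4.4]
orientation: [3.14, -0.002, 0.001]
force: [0.0, -0.9, -1.2]
finger_gap: 0.133
grasp_force: 30.0
t: 26.05
tcp_pos: [638.3, -302.0, 130.2]
orientation: [3.133, -0.014, 0.0]
force: [0.9, -0.3, 0.7]
finger_gap: 0.366
grasp_force: 0.0
```

```bash
python3 -m pendant '[{"ax":0,"ay":0,"az":-0.034,"dx":0,"dy":-0.98,"dz":0,"jaw":0.2},{"ax":0,"ay":0,"az":-0.034,"dx":0,"dy":-0.98,"dz":0,"jaw":0.2},{"ax":0,"ay":0,"az":-0.034,"dx":0,"dy":-0.98,"dz":0,"jaw":0.2},{"ax":0,"ay":0,"az":-0.034,"dx":0,"dy":-0.98,"dz":0,"jaw":0.2},{"ax":0,"ay":0,"az":-0.034,"dx":0,"dy":-0.98,"dz":0,"jaw":0.2},{"ax":0,"ay":0,"az":-0.034,"dx":0,"dy":-0.98,"dz":0,"jaw":0.2},{"ax":0,"ay":0,"az":-0.034,"dx":0,"dy":-0.98,"dz":0,"jaw":0.2}]'
python3 - <<'E'
from h import *
print(rows([643.3,190,90],.107))
E
```

```text
t: 26.75
tcp_pos: [633.2, -52.7, 119.5]
orientation: [3.141, -0.001, 0.109]
force: [-0.6, 0.3, 1.6]
finger_gap: 0.402
grasp_force: 0.0
(array([ 0.146, -0.961,  0.117]), array([ 0.   , -0.   ,  0.001]))
```

```bash
python3 -m pendant '[{"ax":0,"ay":0,"az":0,"dx":0.146,"dy":-0.961,"dz":0.117,"jaw":0.2},{"ax":0,"ay":0,"az":0,"dx":0.146,"dy":-0.961,"dz":0.117,"jaw":0.2},{"ax":0,"ay":0,"az":0,"dx":0.146,"dy":-0.961,"dz":0.117,"jaw":0.2},{"ax":0,"ay":0,"az":0,"dx":0.146,"dy":-0.961,"dz":0.117,"jaw":0.2},{"ax":0,"ay":0,"az":0,"dx":0.146,"dy":-0.961,"dz":0.117,"jaw":0.2},{"ax":0,"ay":0,"az":0,"dx":0.146,"dy":-0.961,"dz":0.117,"jaw":0.2},{"ax":0,"ay":0,"az":0,"dx":0.146,"dy":-0.961,"dz":0.117,"jaw":0.2},{"ax":0,"ay":0,"az":0,"dx":0.146,"dy":-0.961,"dz":0.117,"jaw":0.2}]'
cat > near.py <<'E'
from h import *
import sys
p,P,st=shot("wrist")
print(np.round(st["tcp_pos"],1),round(st["orientation"][2],3))
best=None
for m in masks_of("pull1","wrist"):
    Q=P[m["region"]];Q=Q[np.isfinite(Q[:,0])]
    if m["p"]<.3 or len(Q)<100: continue
    B=Q[abs(Q[:,2]-41)<6]
    if len(B)<50: continue
    r=rect(B);d=np.hypot(*(r[:2]-st["tcp_pos"][:2]));print(r,round(d))
    if best is None or d<best[0]: best=(d,r)
r=best[1];y=np.radians(r[4])
print("target",r,rows([r[0],r[1],-9],y,st))
E
python3 near.py
```

```text
t: 27.55
tcp_pos: [644.2, 186.9, 89.8]
orientation: [3.141, -0.0, 0.105]
force: [-0.5, -0.7, -0.1]
finger_gap: 0.401
grasp_force: 0.0
[644.2 186.9  89.8] 0.105
[629.8 390.8  63.   13.6  -2.5] 204
[500.2 376.9  31.9   3.3  20.8] 238
[631.6 298.8  64.4  12.8  18.2] 113
[643.9 197.7  63.4  11.8   5.7] 11
[ 569.6 -255.9  332.5   95.4   39.1] 449
target [643.9 197.7  63.4  11.8   5.7] (array([ 0.003, -0.043,  0.395]), array([ 0.   , -0.   ,  0.002]))
```

```bash
python3 -m pendant '[{"ax":0,"ay":0,"az":0,"dx":0.003,"dy":-0.034,"dz":0.1,"jaw":0.2},{"ax":0,"ay":0,"az":0,"dx":0.003,"dy":-0.034,"dz":0.25,"jaw":0.2},{"ax":0,"ay":0,"az":0,"dx":0.003,"dy":-0.034,"dz":0.34,"jaw":0.2},{"ax":0,"ay":0,"az":0,"dx":0.003,"dy":-0.034,"dz":0.38,"jaw":0.2},{"ax":0,"ay":0,"az":0,"dx":0.003,"dy":-0.034,"dz":0.394,"jaw":0.2},{"ax":0,"ay":0,"az":0,"dx":0.003,"dy":-0.034,"dz":0.394,"jaw":1},{"ax":0,"ay":0,"az":0,"dx":0.003,"dy":-0.034,"dz":0.394,"jaw":1},{"ax":0,"ay":0,"az":0,"dx":0.003,"dy":-0.034,"dz":0.394,"jaw":1},{"ax":0,"ay":0,"az":0,"dx":0.003,"dy":-0.034,"dz":0.394,"jaw":1},{"ax":0,"ay":0,"az":0,"dx":0.003,"dy":-0.034,"dz":0.394,"jaw":1},{"ax":0,"ay":0,"az":0,"dx":0.003,"dy":-0.034,"dz":0.394,"jaw":1}]'
python3 -m pendant '[{"ax":0,"ay":0,"az":0,"dx":0,"dy":0,"dz":-0.1,"jaw":1},{"ax":0,"ay":0,"az":0,"dx":0,"dy":0,"dz":-0.25,"jaw":1},{"ax":0,"ay":0,"az":0,"dx":0,"dy":0,"dz":-0.4,"jaw":1},{"ax":0,"ay":0,"az":0,"dx":0,"dy":0,"dz":-0.5,"jaw":1},{"ax":0,"ay":0,"az":0,"dx":0,"dy":0,"dz":-0.5,"jaw":1},{"ax":0,"ay":0,"az":0,"dx":0,"dy":0,"dz":-0.5,"jaw":1}]'
python3 - <<'E'
from h import *
print(rows([637,-28,116],0))
E
```

```text
t: 28.75
tcp_pos: [644.3, 197.9, -7.4]
orientation: [-3.142, -0.002, 0.107]
force: [-0.7, -1.1, 6.3]
finger_gap: 0.137
grasp_force: 30.0
t: 29.35
tcp_pos: [642.9, 197.7, 115.3]
orientation: [3.142, 0.001, 0.107]
force: [-0.4, -0.8, -3.0]
finger_gap: 0.136
grasp_force: 30.0
(array([-0.12 ,  0.895, -0.003]), array([0.   , 0.   , 0.034]))
```

```bash
python3 -m pendant '[{"ax":0,"ay":0,"az":0.034,"dx":-0.12,"dy":0.895,"dz":0,"jaw":1},{"ax":0,"ay":0,"az":0.034,"dx":-0.12,"dy":0.895,"dz":0,"jaw":1},{"ax":0,"ay":0,"az":0.034,"dx":-0.12,"dy":0.895,"dz":0,"jaw":1},{"ax":0,"ay":0,"az":0.034,"dx":-0.12,"dy":0.895,"dz":0,"jaw":1},{"ax":0,"ay":0,"az":0.034,"dx":-0.12,"dy":0.895,"dz":0,"jaw":1},{"ax":0,"ay":0,"az":0.034,"dx":-0.12,"dy":0.895,"dz":0,"jaw":1}]'
python3 -m pendant '[{"ax":0,"ay":0,"az":0,"dx":-0.016,"dy":0.896,"dz":0,"jaw":1},{"ax":0,"ay":0,"az":0,"dx":-0.016,"dy":0.896,"dz":0,"jaw":1},{"ax":0,"ay":0,"az":0,"dx":-0.016,"dy":0.896,"dz":0,"jaw":1},{"ax":0,"ay":0,"az":0,"dx":-0.016,"dy":0.896,"dz":0,"jaw":1},{"ax":0,"ay":0,"az":0,"dx":-0.016,"dy":0.896,"dz":0,"jaw":1},{"ax":0,"ay":0,"az":0,"dx":-0.016,"dy":0.896,"dz":0,"jaw":1},{"ax":0,"ay":0,"az":0,"dx":-0.016,"dy":0.896,"dz":0,"jaw":1}]'
python3 - <<'E'
from h import *
p,P,st=shot("wrist"); print(rows([633,-252,-8],0,st))
for n in ("tote","pull1"):
  for m in masks_of(n,"wrist")[:7]:
    Q=P[m["region"]];Q=Q[np.isfinite(Q[:,0])]
    if len(Q)>80:print(n,round(m["p"],2),rect(Q[abs(Q[:,2]-60)<6] if n=="tote" else Q),round(np.percentile(Q[:,2],97)))
E
```

```text
t: 29.95
tcp_pos: [635.0, -31.9, 112.5]
orientation: [3.141, 0.005, -0.005]
force: [0.8, 0.1, -2.8]
finger_gap: 0.137
grasp_force: 30.0
t: 30.65
tcp_pos: [632.2, -250.6, 113.4]
orientation: [-3.139, 0.004, -0.001]
force: [0.8, 1.8, -3.7]
finger_gap: 0.135
grasp_force: 30.0
(array([0.005, 0.007, 0.485]), array([-0.001,  0.001, -0.   ]))
tote 0.91 [ 644.2 -251.3  171.    96.9  -89.3] 62
pull1 0.9 [509.7 300.5  94.2  87.5 -78.1] 42
pull1 0.66 [ 583.5 -249.7  186.7   61.7   -1.7] 163
pull1 0.42 [461.6 373.   63.4  30.1 -41.8] 20
```

```bash
python3 -m pendant '[{"ax":0,"ay":0,"az":0,"dx":0,"dy":0.003,"dz":0.15,"jaw":1},{"ax":0,"ay":0,"az":0,"dx":0,"dy":0.003,"dz":0.3,"jaw":1},{"ax":0,"ay":0,"az":0,"dx":0,"dy":0.003,"dz":0.4,"jaw":1},{"ax":0,"ay":0,"az":0,"dx":0,"dy":0.003,"dz":0.46,"jaw":1},{"ax":0,"ay":0,"az":0,"dx":0,"dy":0.003,"dz":0.48,"jaw":1},{"ax":0,"ay":0,"az":0,"dx":0,"dy":0.003,"dz":0.486,"jaw":1},{"ax":0,"ay":0,"az":0,"dx":0,"dy":0.003,"dz":0.486,"jaw":1},{"ax":0,"ay":0,"az":0,"dx":0,"dy":0.003,"dz":0.486,"jaw":1}]'
python3 -m pendant '[{"ax":0,"ay":0,"az":0,"dx":0,"dy":0,"dz":0,"jaw":0.45},{"ax":0,"ay":0,"az":0,"dx":0,"dy":0,"dz":0,"jaw":0.45},{"ax":0,"ay":0,"az":0,"dx":0,"dy":0,"dz":0,"jaw":0.45},{"ax":0,"ay":0,"az":0,"dx":0,"dy":0,"dz":-0.1,"jaw":0.45},{"ax":0,"ay":0,"az":0,"dx":0,"dy":0,"dz":-0.3,"jaw":0.45},{"ax":0,"ay":0,"az":0,"dx":0,"dy":0,"dz":-0.5,"jaw":0.2},{"ax":0,"ay":0,"az":0,"dx":0,"dy":0,"dz":-0.5,"jaw":0.2}]'
python3 -m pendant '[{"ax":0,"ay":0,"az":-0.1,"dx":0,"dy":-0.98,"dz":0,"jaw":0.2},{"ax":0,"ay":0,"az":-0.1,"dx":0,"dy":-0.98,"dz":0,"jaw":0.2},{"ax":0,"ay":0,"az":-0.1,"dx":0,"dy":-0.98,"dz":0,"jaw":0.2},{"ax":0,"ay":0,"az":-0.1,"dx":0,"dy":-0.98,"dz":0,"jaw":0.2},{"ax":0,"ay":0,"az":-0.1,"dx":0,"dy":-0.98,"dz":0,"jaw":0.2},{"ax":0,"ay":0,"az":-0.1,"dx":0,"dy":-0.98,"dz":0,"jaw":0.2},{"ax":0,"ay":0,"az":-0.1,"dx":0,"dy":-0.98,"dz":0,"jaw":0.2},{"ax":0,"ay":0,"az":-0.1,"dx":0,"dy":-0.98,"dz":0,"jaw":0.2}]'
python3 - <<'E'
from h import *
print(rows([631,130,110],.32),rows([631,290,90],.32))
p,P,st=shot("top","s1"); pulls("top",P)
E
```

```text
t: 31.6
tcp_pos: [634.8, -253.3, -3.3]
orientation: [3.14, -0.003, 0.0]
force: [0.1, 0.6, -1.9]
finger_gap: 0.133
grasp_force: 30.0
t: 32.3
tcp_pos: [639.0, -255.6, 130.4]
orientation: [3.134, -0.014, 0.0]
force: [2.1, 0.4, 0.6]
finger_gap: 0.36
grasp_force: 0.0
t: 33.1
tcp_pos: [633.6, -8.8, 119.9]
orientation: [3.141, -0.0, 0.314]
force: [0.2, -0.8, 0.5]
finger_gap: 0.398
grasp_force: 0.0
(array([ 0.161, -0.531,  0.039]), array([ 0.   , -0.   , -0.002])) (array([ 0.359, -1.14 ,  0.119]), array([ 0.   , -0.   , -0.002]))
pull 0.91 n432 rect [495.5 379.2  88.6  36.2  20.2] ztop 41 bow [496.2 378.8  62.5  12.3  19.8]
pull 0.89 n448 rect [627.1 387.7  90.7  38.4  -3.4] ztop 40 bow [625.9 387.8  61.9  12.8  -2.6]
pull 0.73 n445 rect [511.  273.3  89.   40.2  10. ] ztop 40 bow [511.7 271.7  63.8  12.3   9. ]
pull 0.69 n465 rect [630.7 296.8  93.   43.2  21.7] ztop 40 bow [628.4 295.6  62.7  12.2  18.9]
pull 0.68 n424 rect [ 632.1 -302.5   88.8   35.8   -2. ] ztop 42 bow [ 631.6 -301.8   62.8   11.8   -2.2]
pull 0.60 n458 rect [ 6.318e+02 -2.586e+02  9.060e+01  3.900e+01 -3.000e-01] ztop 41 bow [ 631.9 -257.2   62.3   11.4   -1.5]
```

```bash
python3 -m pendant '[{"ax":0,"ay":0,"az":-0.002,"dx":0.317,"dy":-0.985,"dz":0.05,"jaw":0.2},{"ax":0,"ay":0,"az":-0.002,"dx":0.317,"dy":-0.985,"dz":0.05,"jaw":0.2},{"ax":0,"ay":0,"az":-0.002,"dx":0.317,"dy":-0.985,"dz":0.05,"jaw":0.2},{"ax":0,"ay":0,"az":-0.002,"dx":0.317,"dy":-0.985,"dz":0.05,"jaw":0.2},{"ax":0,"ay":0,"az":-0.002,"dx":0.317,"dy":-0.985,"dz":0.05,"jaw":0.2},{"ax":0,"ay":0,"az":-0.002,"dx":0.317,"dy":-0.985,"dz":0.05,"jaw":0.2},{"ax":0,"ay":0,"az":-0.002,"dx":0.317,"dy":-0.985,"dz":0.05,"jaw":0.2}]'
python3 -m pendant '[{"ax":0,"ay":0,"az":0,"dx":0.05,"dy":-0.15,"dz":0.05,"jaw":0.2},{"ax":0,"ay":0,"az":0,"dx":0.05,"dy":-0.15,"dz":0.05,"jaw":0.2},{"ax":0,"ay":0,"az":0,"dx":0.05,"dy":-0.15,"dz":0.05,"jaw":0.2}]'
python3 near.py
```

```text
t: 33.9
tcp_pos: [632.7, 251.5, 106.7]
orientation: [3.141, 0.0, 0.322]
force: [-0.2, -0.0, -0.2]
finger_gap: 0.397
grasp_force: 0.0
t: 34.2
tcp_pos: [632.9, 288.4, 94.0]
orientation: [3.141, 0.001, 0.319]
force: [1.4, 0.2, 0.5]
finger_gap: 0.399
grasp_force: 0.0
[632.9 288.4  94. ] 0.319
[629.7 392.   63.8  13.2  -3. ] 104
[631.5 299.8  64.1  12.2  18.5] 11
[524.  276.2  34.1  12.2   8.8] 110
[ 627.7 -251.    49.9   13.7    1.5] 539
target [631.5 299.8  64.1  12.2  18.5] (array([ 0.01 , -0.045,  0.412]), array([ 0.   ,  0.   , -0.001]))
```

```bash
python3 -m pendant '[{"ax":0,"ay":0,"az":0,"dx":0.008,"dy":-0.042,"dz":0.1,"jaw":0.2},{"ax":0,"ay":0,"az":0,"dx":0.008,"dy":-0.042,"dz":0.25,"jaw":0.2},{"ax":0,"ay":0,"az":0,"dx":0.008,"dy":-0.042,"dz":0.34,"jaw":0.2},{"ax":0,"ay":0,"az":0,"dx":0.008,"dy":-0.042,"dz":0.39,"jaw":0.2},{"ax":0,"ay":0,"az":0,"dx":0.008,"dy":-0.042,"dz":0.404,"jaw":0.2},{"ax":0,"ay":0,"az":0,"dx":0.008,"dy":-0.042,"dz":0.404,"jaw":1},{"ax":0,"ay":0,"az":0,"dx":0.008,"dy":-0.042,"dz":0.404,"jaw":1},{"ax":0,"ay":0,"az":0,"dx":0.008,"dy":-0.042,"dz":0.404,"jaw":1},{"ax":0,"ay":0,"az":0,"dx":0.008,"dy":-0.042,"dz":0.404,"jaw":1},{"ax":0,"ay":0,"az":0,"dx":0.008,"dy":-0.042,"dz":0.404,"jaw":1},{"ax":0,"ay":0,"az":0,"dx":0.008,"dy":-0.042,"dz":0.404,"jaw":1}]'
python3 -m pendant '[{"ax":0,"ay":0,"az":0,"dx":0,"dy":0,"dz":-0.1,"jaw":1},{"ax":0,"ay":0,"az":0,"dx":0,"dy":0,"dz":-0.25,"jaw":1},{"ax":0,"ay":0,"az":0,"dx":0,"dy":0,"dz":-0.4,"jaw":1},{"ax":0,"ay":0,"az":0,"dx":0,"dy":0,"dz":-0.5,"jaw":1},{"ax":0,"ay":0,"az":0,"dx":0,"dy":0,"dz":-0.5,"jaw":1},{"ax":0,"ay":0,"az":0,"dx":0,"dy":0,"dz":-0.5,"jaw":1}]'
python3 - <<'E'
from h import *
print(rows([632,50,116],0))
E
```

```text
t: 35.4
tcp_pos: [632.3, 301.4, -4.7]
orientation: [3.141, -0.002, 0.321]
force: [-0.3, -1.1, 6.5]
finger_gap: 0.128
grasp_force: 30.0
t: 36.0
tcp_pos: [630.9, 301.1, 117.8]
orientation: [-3.142, 0.001, 0.321]
force: [-0.9, -0.7, -2.9]
finger_gap: 0.137
grasp_force: 30.0
(array([-0.312,  0.955,  0.007]), array([0.   , 0.   , 0.102]))
```

```bash
python3 -m pendant '[{"ax":0,"ay":0,"az":0.102,"dx":-0.32,"dy":0.978,"dz":0,"jaw":1},{"ax":0,"ay":0,"az":0.102,"dx":-0.32,"dy":0.978,"dz":0,"jaw":1},{"ax":0,"ay":0,"az":0.102,"dx":-0.32,"dy":0.978,"dz":0,"jaw":1},{"ax":0,"ay":0,"az":0.102,"dx":-0.32,"dy":0.978,"dz":0,"jaw":1},{"ax":0,"ay":0,"az":0.102,"dx":-0.32,"dy":0.978,"dz":0,"jaw":1},{"ax":0,"ay":0,"az":0.102,"dx":-0.32,"dy":0.978,"dz":0,"jaw":1},{"ax":0,"ay":0,"az":0.102,"dx":-0.32,"dy":0.978,"dz":0,"jaw":1}]'
python3 -m pendant '[{"ax":0,"ay":0,"az":0,"dx":0,"dy":0.99,"dz":0,"jaw":1},{"ax":0,"ay":0,"az":0,"dx":0,"dy":0.99,"dz":0,"jaw":1},{"ax":0,"ay":0,"az":0,"dx":0,"dy":0.99,"dz":0,"jaw":1},{"ax":0,"ay":0,"az":0,"dx":0,"dy":0.99,"dz":0,"jaw":1},{"ax":0,"ay":0,"az":0,"dx":0,"dy":0.99,"dz":0,"jaw":1},{"ax":0,"ay":0,"az":0,"dx":0,"dy":0.99,"dz":0,"jaw":1},{"ax":0,"ay":0,"az":0,"dx":0,"dy":0.99,"dz":0,"jaw":1},{"ax":0,"ay":0,"az":0,"dx":0,"dy":0.99,"dz":0,"jaw":1}]'
cat > chk.py <<'E'
from h import *
import sys
a=[float(x) for x in sys.argv[1:4]]
p,P,st=shot("wrist"); print(rows(a,0,st))
for n in ("tote","pull1"):
  for m in masks_of(n,"wrist")[:7]:
    Q=P[m["region"]];Q=Q[np.isfinite(Q[:,0])];Q=Q[abs(Q[:,2]-(60 if n=="tote" else 42))<7]
    if len(Q)>40:print(n,round(m["p"],2),rect(Q))
E
python3 chk.py 633 -206 -5
```

```text
t: 36.7
tcp_pos: [630.5, 42.0, 115.6]
orientation: [-3.141, 0.005, -0.003]
force: [-0.2, 0.9, -1.8]
finger_gap: 0.135
grasp_force: 30.0
t: 37.5
tcp_pos: [632.2, -201.2, 117.2]
orientation: [-3.14, 0.002, 0.002]
force: [0.4, 0.2, -1.2]
finger_gap: 0.135
grasp_force: 30.0
(array([0.004, 0.02 , 0.489]), array([-0.001,  0.001,  0.001]))
tote 0.7 [ 632.7 -251.4  173.2  120.5   89. ]
pull1 0.91 [484.3 372.   32.7  11.1   5.2]
pull1 0.84 [ 633.9 -299.3   63.8   13.    -0. ]
pull1 0.8 [518.4 273.9  55.6  14.3   8.7]
pull1 0.67 [ 634.2 -254.1   63.7   13.1   -1.1]
```

```bash
python3 -m pendant '[{"ax":0,"ay":0,"az":0,"dx":0,"dy":0.012,"dz":0.15,"jaw":1},{"ax":0,"ay":0,"az":0,"dx":0,"dy":0.012,"dz":0.3,"jaw":1},{"ax":0,"ay":0,"az":0,"dx":0,"dy":0.012,"dz":0.4,"jaw":1},{"ax":0,"ay":0,"az":0,"dx":0,"dy":0.012,"dz":0.46,"jaw":1},{"ax":0,"ay":0,"az":0,"dx":0,"dy":0.012,"dz":0.48,"jaw":1},{"ax":0,"ay":0,"az":0,"dx":0,"dy":0.012,"dz":0.488,"jaw":1},{"ax":0,"ay":0,"az":0,"dx":0,"dy":0.012,"dz":0.488,"jaw":1},{"ax":0,"ay":0,"az":0,"dx":0,"dy":0.012,"dz":0.488,"jaw":1}]'
python3 -m pendant '[{"ax":0,"ay":0,"az":0,"dx":0,"dy":0,"dz":0,"jaw":0.45},{"ax":0,"ay":0,"az":0,"dx":0,"dy":0,"dz":0,"jaw":0.45},{"ax":0,"ay":0,"az":0,"dx":0,"dy":0,"dz":0,"jaw":0.45},{"ax":0,"ay":0,"az":0,"dx":0,"dy":0,"dz":-0.1,"jaw":0.45},{"ax":0,"ay":0,"az":0,"dx":0,"dy":0,"dz":-0.3,"jaw":0.45},{"ax":0,"ay":0,"az":0,"dx":0,"dy":0,"dz":-0.5,"jaw":0.2},{"ax":0,"ay":0,"az":0,"dx":0,"dy":0,"dz":-0.5,"jaw":0.2}]'
python3 -m pendant '[{"ax":0,"ay":0,"az":0.015,"dx":-0.01,"dy":-0.98,"dz":0,"jaw":0.2},{"ax":0,"ay":0,"az":0.015,"dx":-0.01,"dy":-0.98,"dz":0,"jaw":0.2},{"ax":0,"ay":0,"az":0.015,"dx":-0.01,"dy":-0.98,"dz":0,"jaw":0.2},{"ax":0,"ay":0,"az":0.015,"dx":-0.01,"dy":-0.98,"dz":0,"jaw":0.2},{"ax":0,"ay":0,"az":0.015,"dx":-0.01,"dy":-0.98,"dz":0,"jaw":0.2},{"ax":0,"ay":0,"az":0.015,"dx":-0.01,"dy":-0.98,"dz":0,"jaw":0.2}]'
python3 -m pendant '[{"ax":0,"ay":0,"az":0,"dx":-0.05,"dy":-0.98,"dz":0,"jaw":0.2},{"ax":0,"ay":0,"az":0,"dx":-0.05,"dy":-0.98,"dz":0,"jaw":0.2},{"ax":0,"ay":0,"az":0,"dx":-0.05,"dy":-0.98,"dz":0,"jaw":0.2},{"ax":0,"ay":0,"az":0,"dx":-0.05,"dy":-0.98,"dz":0,"jaw":0.2},{"ax":0,"ay":0,"az":0,"dx":-0.05,"dy":-0.98,"dz":0,"jaw":0.2},{"ax":0,"ay":0,"az":0,"dx":-0.05,"dy":-0.98,"dz":0,"jaw":0.2},{"ax":0,"ay":0,"az":0,"dx":-0.05,"dy":-0.98,"dz":0,"jaw":0.2}]'
python3 - <<'E'
from h import *
p,P,st=shot("top"); pulls("top",P)
v=P.reshape(-1,3);
for y in range(440,580,20):
    q=v[(abs(v[:,1]-y)<10)&(v[:,0]>480)&(v[:,0]<680)]; print(y,round(np.nanmax(q[:,2])),end="; ")
print(rows([629.7,385,110],-.047))
E
```

```text
t: 38.45
tcp_pos: [633.8, -207.2, -1.4]
orientation: [3.14, -0.003, 0.0]
force: [-0.1, -0.8, -1.9]
finger_gap: 0.134
grasp_force: 30.0
t: 39.15
tcp_pos: [638.1, -209.2, 132.1]
orientation: [3.135, -0.015, 0.0]
force: [1.4, 0.2, 0.4]
finger_gap: 0.366
grasp_force: 0.0
t: 39.75
tcp_pos: [629.5, 44.2, 122.0]
orientation: [-3.139, -0.0, -0.041]
force: [0.6, -0.7, 0.0]
finger_gap: 0.402
grasp_force: 0.0
t: 40.45
tcp_pos: [628.9, 284.0, 121.4]
orientation: [3.141, -0.0, -0.045]
force: [-0.1, -0.8, -0.2]
finger_gap: 0.403
grasp_force: 0.0
pull 0.91 n459 rect [ 632.3 -256.2   88.4   37.9   -1.2] ztop 41 bow [ 631.6 -257.1   62.4   11.5   -1.9]
pull 0.77 n439 rect [ 6.319e+02 -3.024e+02  8.840e+01  3.610e+01  2.000e-01] ztop 41 bow [ 631.7 -301.7   61.7   11.8   -2.4]
pull 0.75 n393 rect [ 628.6 -209.5   86.    32.9   -0.9] ztop 42 bow [ 629.5 -209.6   61.9   11.2   -1.3]
pull 0.59 n481 rect [512.4 272.1  93.1  39.4   9.3] ztop 41 bow [510.9 270.9  60.8  11.9   9.3]
440 17; 460 67; 480 72; 500 7; 520 2; 540 114; 560 202; (array([-0.018, -0.411,  0.046]), array([ 0.,  0., -0.]))
```

```bash
python3 -m pendant '[{"ax":0,"ay":0,"az":0,"dx":-0.018,"dy":-0.411,"dz":0,"jaw":0.2},{"ax":0,"ay":0,"az":0,"dx":-0.018,"dy":-0.411,"dz":0,"jaw":0.2},{"ax":0,"ay":0,"az":0,"dx":-0.018,"dy":-0.411,"dz":0.05,"jaw":0.2},{"ax":0,"ay":0,"az":0,"dx":-0.018,"dy":-0.411,"dz":0.05,"jaw":0.2}]'
python3 - <<'E'
from h import *
v=np.load("P.npy").reshape(-1,3)
for y in range(450,510,10):
    print(y,[(x,round(float(np.nanmax(q[:,2])))) for x in range(480,700,20) if len(q:=v[(abs(v[:,1]-y)<5)&(abs(v[:,0]-x)<10)])])
E
python3 near.py
```

```text
t: 40.95
tcp_pos: [628.4, 385.3, 106.8]
orientation: [3.139, 0.003, -0.047]
force: [0.5, -0.7, -0.1]
finger_gap: 0.397
grasp_force: 0.0
450 [(480, 3), (500, 66), (520, 47), (540, 42), (560, 40), (580, 39), (600, 62), (620, 18), (640, 14), (660, 15), (680, 15)]
460 [(480, 4), (500, 74), (520, 48), (540, 48), (560, 46), (580, 47), (600, 66), (620, 14), (640, 15), (660, 16), (680, 20)]
470 [(480, 2), (500, 78), (520, 54), (540, 52), (560, 50), (580, 52), (600, 76), (620, 3), (640, 7), (660, 5), (680, 3)]
480 [(480, 4), (500, 81), (520, 59), (540, 55), (560, 54), (580, 56), (600, 73), (620, 2), (640, 2), (660, 4), (680, 4)]
490 [(480, -1), (500, 87), (520, 66), (540, 62), (560, 60), (580, 85), (600, 82), (620, 2), (640, 2), (660, 4), (680, 5)]
500 [(480, 3), (500, 92), (520, 70), (540, 71), (560, 64), (580, 88), (600, 91), (620, 3), (640, 4), (660, 4), (680, 4)]
[628.4 385.3 106.8] -0.047
[630.2 392.2  63.4  12.4  -3.5] 7
[507.6 386.2  44.2  12.4  22. ] 121
target [630.2 392.2  63.4  12.4  -3.5] (array([ 0.007, -0.029,  0.463]), array([0.001, 0.001, 0.005]))
```

```bash
python3 -m pendant '[{"ax":0,"ay":0,"az":0.003,"dx":0.005,"dy":-0.027,"dz":0.15,"jaw":0.2},{"ax":0,"ay":0,"az":0.003,"dx":0.005,"dy":-0.027,"dz":0.3,"jaw":0.2},{"ax":0,"ay":0,"az":0.003,"dx":0.005,"dy":-0.027,"dz":0.39,"jaw":0.2},{"ax":0,"ay":0,"az":0.003,"dx":0.005,"dy":-0.027,"dz":0.435,"jaw":0.2},{"ax":0,"ay":0,"az":0.003,"dx":0.005,"dy":-0.027,"dz":0.445,"jaw":0.2},{"ax":0,"ay":0,"az":0.003,"dx":0.005,"dy":-0.027,"dz":0.445,"jaw":1},{"ax":0,"ay":0,"az":0.003,"dx":0.005,"dy":-0.027,"dz":0.445,"jaw":1},{"ax":0,"ay":0,"az":0.003,"dx":0.005,"dy":-0.027,"dz":0.445,"jaw":1},{"ax":0,"ay":0,"az":0.003,"dx":0.005,"dy":-0.027,"dz":0.445,"jaw":1},{"ax":0,"ay":0,"az":0.003,"dx":0.005,"dy":-0.027,"dz":0.445,"jaw":1},{"ax":0,"ay":0,"az":0.003,"dx":0.005,"dy":-0.027,"dz":0.445,"jaw":1}]'
python3 -m pendant '[{"ax":0,"ay":0,"az":0,"dx":0,"dy":0,"dz":-0.1,"jaw":1},{"ax":0,"ay":0,"az":0,"dx":0,"dy":0,"dz":-0.25,"jaw":1},{"ax":0,"ay":0,"az":0,"dx":0,"dy":0,"dz":-0.4,"jaw":1},{"ax":0,"ay":0,"az":0,"dx":0,"dy":0,"dz":-0.5,"jaw":1},{"ax":0,"ay":0,"az":0,"dx":0,"dy":0,"dz":-0.5,"jaw":1},{"ax":0,"ay":0,"az":0,"dx":0,"dy":0,"dz":-0.5,"jaw":1}]'
python3 - <<'E'
from h import *
print(rows([590,155,116],0))
E
```

```text
t: 42.15
tcp_pos: [631.8, 393.5, -0.4]
orientation: [-3.141, -0.002, -0.056]
force: [-0.7, -1.8, 6.2]
finger_gap: 0.135
grasp_force: 30.0
t: 42.75
tcp_pos: [630.5, 393.2, 122.1]
orientation: [3.141, 0.0, -0.056]
force: [-0.5, -0.1, -3.7]
finger_gap: 0.131
grasp_force: 30.0
(array([-0.108,  0.96 ,  0.025]), array([ 0.   ,  0.   , -0.018]))
```

```bash
python3 -m pendant '[{"ax":0,"ay":0,"az":-0.018,"dx":-0.108,"dy":0.96,"dz":0,"jaw":1},{"ax":0,"ay":0,"az":-0.018,"dx":-0.108,"dy":0.96,"dz":0,"jaw":1},{"ax":0,"ay":0,"az":-0.018,"dx":-0.108,"dy":0.96,"dz":0,"jaw":1},{"ax":0,"ay":0,"az":-0.018,"dx":-0.108,"dy":0.96,"dz":0,"jaw":1},{"ax":0,"ay":0,"az":-0.018,"dx":-0.108,"dy":0.96,"dz":0,"jaw":1},{"ax":0,"ay":0,"az":-0.018,"dx":-0.108,"dy":0.96,"dz":0,"jaw":1}]'
python3 -m pendant '[{"ax":0,"ay":0,"az":0,"dx":-0.12,"dy":0.96,"dz":0,"jaw":1},{"ax":0,"ay":0,"az":0,"dx":-0.12,"dy":0.96,"dz":0,"jaw":1},{"ax":0,"ay":0,"az":0,"dx":-0.12,"dy":0.96,"dz":0,"jaw":1},{"ax":0,"ay":0,"az":0,"dx":-0.12,"dy":0.96,"dz":0,"jaw":1},{"ax":0,"ay":0,"az":0,"dx":-0.12,"dy":0.96,"dz":0,"jaw":1},{"ax":0,"ay":0,"az":0,"dx":-0.12,"dy":0.96,"dz":0,"jaw":1}]'
python3 -m pendant '[{"ax":0,"ay":0,"az":0,"dx":-0.124,"dy":0.852,"dz":0,"jaw":1},{"ax":0,"ay":0,"az":0,"dx":-0.124,"dy":0.852,"dz":0,"jaw":1},{"ax":0,"ay":0,"az":0,"dx":-0.124,"dy":0.852,"dz":0,"jaw":1},{"ax":0,"ay":0,"az":0,"dx":-0.124,"dy":0.852,"dz":0,"jaw":1},{"ax":0,"ay":0,"az":0,"dx":-0.124,"dy":0.852,"dz":0,"jaw":1},{"ax":0,"ay":0,"az":0,"dx":-0.124,"dy":0.852,"dz":0,"jaw":1},{"ax":0,"ay":0,"az":0,"dx":-0.124,"dy":0.852,"dz":0,"jaw":1},{"ax":0,"ay":0,"az":0,"dx":-0.124,"dy":0.852,"dz":0,"jaw":1}]'
python3 chk.py 529 -298 0
```

```text
t: 43.35
tcp_pos: [587.3, 149.8, 119.1]
orientation: [3.139, 0.007, -0.005]
force: [0.2, 0.3, -1.5]
finger_gap: 0.132
grasp_force: 30.0
t: 43.95
tcp_pos: [558.4, -88.9, 120.4]
orientation: [3.141, 0.004, -0.005]
force: [-0.3, 0.4, -2.5]
finger_gap: 0.135
grasp_force: 30.0
t: 44.75
tcp_pos: [529.5, -295.5, 121.8]
orientation: [-3.14, 0.001, 0.002]
force: [0.0, 1.7, -3.5]
finger_gap: 0.132
grasp_force: 30.0
(array([-0.002,  0.011,  0.487]), array([-0.001,  0.   ,  0.001]))
tote 0.94 [ 5.824e+02 -2.513e+02  2.204e+02  1.713e+02  3.000e-01]
pull1 0.81 [ 6.32e+02 -2.08e+02  6.30e+01  1.28e+01 -1.00e-01]
pull1 0.74 [ 6.335e+02 -2.540e+02  6.270e+01  1.260e+01  1.000e-01]
pull1 0.71 [ 6.334e+02 -2.996e+02  6.320e+01  1.130e+01  2.000e-01]
pull1 0.22 [ 5.797e+02 -2.514e+02  2.095e+02  1.598e+02  4.000e-01]
```

```bash
python3 -m pendant '[{"ax":0,"ay":0,"az":0,"dx":0,"dy":0.007,"dz":0.15,"jaw":1},{"ax":0,"ay":0,"az":0,"dx":0,"dy":0.007,"dz":0.3,"jaw":1},{"ax":0,"ay":0,"az":0,"dx":0,"dy":0.007,"dz":0.4,"jaw":1},{"ax":0,"ay":0,"az":0,"dx":0,"dy":0.007,"dz":0.46,"jaw":1},{"ax":0,"ay":0,"az":0,"dx":0,"dy":0.007,"dz":0.48,"jaw":1},{"ax":0,"ay":0,"az":0,"dx":0,"dy":0.007,"dz":0.487,"jaw":1},{"ax":0,"ay":0,"az":0,"dx":0,"dy":0.007,"dz":0.487,"jaw":1},{"ax":0,"ay":0,"az":0,"dx":0,"dy":0.007,"dz":0.487,"jaw":1}]'
python3 -m pendant '[{"ax":0,"ay":0,"az":0,"dx":0,"dy":0,"dz":0,"jaw":0.45},{"ax":0,"ay":0,"az":0,"dx":0,"dy":0,"dz":0,"jaw":0.45},{"ax":0,"ay":0,"az":0,"dx":0,"dy":0,"dz":0,"jaw":0.45},{"ax":0,"ay":0,"az":0,"dx":0,"dy":0,"dz":-0.1,"jaw":0.45},{"ax":0,"ay":0,"az":0,"dx":0,"dy":0,"dz":-0.3,"jaw":0.45},{"ax":0,"ay":0,"az":0,"dx":0,"dy":0,"dz":-0.5,"jaw":0.2},{"ax":0,"ay":0,"az":0,"dx":0,"dy":0,"dz":-0.5,"jaw":0.2}]'
python3 -m pendant '[{"ax":0,"ay":0,"az":-0.05,"dx":-0.02,"dy":-0.98,"dz":0,"jaw":0.2},{"ax":0,"ay":0,"az":-0.05,"dx":-0.02,"dy":-0.98,"dz":0,"jaw":0.2},{"ax":0,"ay":0,"az":-0.05,"dx":-0.02,"dy":-0.98,"dz":0,"jaw":0.2},{"ax":0,"ay":0,"az":-0.05,"dx":-0.02,"dy":-0.98,"dz":0,"jaw":0.2},{"ax":0,"ay":0,"az":-0.05,"dx":-0.02,"dy":-0.98,"dz":0,"jaw":0.2},{"ax":0,"ay":0,"az":-0.05,"dx":-0.02,"dy":-0.98,"dz":0,"jaw":0.2},{"ax":0,"ay":0,"az":-0.05,"dx":-0.02,"dy":-0.98,"dz":0,"jaw":0.2}]'
python3 - <<'E'
from h import *
print(rows([514,190,120],.155))
E
```

```text
t: 45.7
tcp_pos: [530.6, -300.5, 2.9]
orientation: [3.14, -0.002, 0.0]
force: [-1.0, -0.6, -1.6]
finger_gap: 0.135
grasp_force: 30.0
t: 46.4
tcp_pos: [534.3, -303.3, 135.8]
orientation: [3.132, -0.012, 0.0]
force: [1.4, -0.2, -0.1]
finger_gap: 0.361
grasp_force: 0.0
t: 47.1
tcp_pos: [524.6, -53.9, 126.5]
orientation: [3.141, -0.001, 0.16]
force: [0.5, 0.0, 0.4]
finger_gap: 0.399
grasp_force: 0.0
(array([ 0.114, -0.97 ,  0.025]), array([ 0.   , -0.   ,  0.002]))
```

```bash
python3 -m pendant '[{"ax":0,"ay":0,"az":0,"dx":0.114,"dy":-0.97,"dz":0,"jaw":0.2},{"ax":0,"ay":0,"az":0,"dx":0.114,"dy":-0.97,"dz":0,"jaw":0.2},{"ax":0,"ay":0,"az":0,"dx":0.114,"dy":-0.97,"dz":0,"jaw":0.2},{"ax":0,"ay":0,"az":0,"dx":0.114,"dy":-0.97,"dz":0,"jaw":0.2},{"ax":0,"ay":0,"az":0,"dx":0.114,"dy":-0.97,"dz":0,"jaw":0.2}]'
python3 -m pendant '[{"ax":0,"ay":0,"az":0,"dx":0.05,"dy":-0.316,"dz":0.05,"jaw":0.2},{"ax":0,"ay":0,"az":0,"dx":0.05,"dy":-0.316,"dz":0.08,"jaw":0.2},{"ax":0,"ay":0,"az":0,"dx":0.05,"dy":-0.316,"dz":0.08,"jaw":0.2},{"ax":0,"ay":0,"az":0,"dx":0.05,"dy":-0.316,"dz":0.08,"jaw":0.2}]'
python3 near.py
```

```text
t: 47.6
tcp_pos: [515.3, 189.9, 126.5]
orientation: [3.141, -0.001, 0.155]
force: [0.9, -0.9, -0.3]
finger_gap: 0.401
grasp_force: 0.0
t: 48.0
tcp_pos: [514.9, 268.2, 105.6]
orientation: [3.141, 0.001, 0.157]
force: [-0.4, 0.1, 0.2]
finger_gap: 0.401
grasp_force: 0.0
[514.9 268.2 105.6] 0.157
[498.2 382.3  64.8  12.8  21.3] 115
[514.2 275.3  64.2  12.    8.1] 7
[439.2  43.8  26.4  11.    9.5] 237
target [514.2 275.3  64.2  12.    8.1] (array([ 0.002, -0.029,  0.458]), array([0.   , 0.   , 0.005]))
```

```bash
python3 -m pendant '[{"ax":0,"ay":0,"az":0.004,"dx":0.002,"dy":-0.026,"dz":0.15,"jaw":0.2},{"ax":0,"ay":0,"az":0.004,"dx":0.002,"dy":-0.026,"dz":0.3,"jaw":0.2},{"ax":0,"ay":0,"az":0.004,"dx":0.002,"dy":-0.026,"dz":0.39,"jaw":0.2},{"ax":0,"ay":0,"az":0.004,"dx":0.002,"dy":-0.026,"dz":0.44,"jaw":0.2},{"ax":0,"ay":0,"az":0.004,"dx":0.002,"dy":-0.026,"dz":0.455,"jaw":0.2},{"ax":0,"ay":0,"az":0.004,"dx":0.002,"dy":-0.026,"dz":0.455,"jaw":1},{"ax":0,"ay":0,"az":0.004,"dx":0.002,"dy":-0.026,"dz":0.455,"jaw":1},{"ax":0,"ay":0,"az":0.004,"dx":0.002,"dy":-0.026,"dz":0.455,"jaw":1},{"ax":0,"ay":0,"az":0.004,"dx":0.002,"dy":-0.026,"dz":0.455,"jaw":1},{"ax":0,"ay":0,"az":0.004,"dx":0.002,"dy":-0.026,"dz":0.455,"jaw":1},{"ax":0,"ay":0,"az":0.004,"dx":0.002,"dy":-0.026,"dz":0.455,"jaw":1}]'
python3 -m pendant '[{"ax":0,"ay":0,"az":0,"dx":0,"dy":0,"dz":-0.1,"jaw":1},{"ax":0,"ay":0,"az":0,"dx":0,"dy":0,"dz":-0.25,"jaw":1},{"ax":0,"ay":0,"az":0,"dx":0,"dy":0,"dz":-0.4,"jaw":1},{"ax":0,"ay":0,"az":0,"dx":0,"dy":0,"dz":-0.5,"jaw":1},{"ax":0,"ay":0,"az":0,"dx":0,"dy":0,"dz":-0.5,"jaw":1},{"ax":0,"ay":0,"az":0,"dx":0,"dy":0,"dz":-0.5,"jaw":1}]'
python3 - <<'E'
from h import *
print(rows([525,30,116],0))
E
```

```text
t: 49.2
tcp_pos: [515.0, 276.1, -6.3]
orientation: [-3.141, -0.002, 0.145]
force: [-0.4, -1.8, 6.4]
finger_gap: 0.135
grasp_force: 30.0
t: 49.8
tcp_pos: [513.6, 275.7, 116.8]
orientation: [3.142, 0.0, 0.145]
force: [-1.3, 0.4, -2.5]
finger_gap: 0.135
grasp_force: 30.0
(array([-0.097,  0.979,  0.003]), array([0.   , 0.   , 0.046]))
```

```bash
python3 -m pendant '[{"ax":0,"ay":0,"az":0.046,"dx":-0.097,"dy":0.979,"dz":0,"jaw":1},{"ax":0,"ay":0,"az":0.046,"dx":-0.097,"dy":0.979,"dz":0,"jaw":1},{"ax":0,"ay":0,"az":0.046,"dx":-0.097,"dy":0.979,"dz":0,"jaw":1},{"ax":0,"ay":0,"az":0.046,"dx":-0.097,"dy":0.979,"dz":0,"jaw":1},{"ax":0,"ay":0,"az":0.046,"dx":-0.097,"dy":0.979,"dz":0,"jaw":1},{"ax":0,"ay":0,"az":0.046,"dx":-0.097,"dy":0.979,"dz":0,"jaw":1}]'
python3 -m pendant '[{"ax":0,"ay":0,"az":0,"dx":0.016,"dy":0.98,"dz":0,"jaw":1},{"ax":0,"ay":0,"az":0,"dx":0.016,"dy":0.98,"dz":0,"jaw":1},{"ax":0,"ay":0,"az":0,"dx":0.016,"dy":0.98,"dz":0,"jaw":1},{"ax":0,"ay":0,"az":0,"dx":0.016,"dy":0.98,"dz":0,"jaw":1},{"ax":0,"ay":0,"az":0,"dx":0.016,"dy":0.98,"dz":0,"jaw":1}]'
python3 -m pendant '[{"ax":0,"ay":0,"az":0,"dx":0,"dy":0.148,"dz":0,"jaw":1},{"ax":0,"ay":0,"az":0,"dx":0,"dy":0.148,"dz":0,"jaw":1},{"ax":0,"ay":0,"az":0,"dx":0,"dy":0.148,"dz":0,"jaw":1},{"ax":0,"ay":0,"az":0,"dx":0,"dy":0.148,"dz":0,"jaw":1}]'
python3 chk.py 529 -253 -5
```

```text
t: 50.4
tcp_pos: [523.6, 25.0, 114.6]
orientation: [3.14, 0.004, -0.006]
force: [0.4, 1.0, -3.1]
finger_gap: 0.136
grasp_force: 30.0
t: 50.9
tcp_pos: [527.7, -215.7, 114.6]
orientation: [-3.139, 0.004, -0.0]
force: [0.6, 0.2, -1.4]
finger_gap: 0.136
grasp_force: 30.0
t: 51.3
tcp_pos: [528.5, -250.0, 115.5]
orientation: [-3.139, 0.003, 0.001]
force: [0.1, 0.8, -1.9]
finger_gap: 0.133
grasp_force: 30.0
(array([0.003, 0.013, 0.482]), array([-0.001,  0.001,  0.   ]))
tote 0.91 [ 5.903e+02 -2.517e+02  2.004e+02  1.713e+02  4.000e-01]
pull1 0.9 [ 6.333e+02 -2.541e+02  6.320e+01  1.100e+01  1.000e-01]
pull1 0.81 [ 6.337e+02 -2.993e+02  6.390e+01  1.300e+01  5.000e-01]
pull1 0.72 [ 5.287e+02 -3.010e+02  6.420e+01  1.300e+01  2.000e-01]
pull1 0.61 [ 587.5 -252.7  223.1  188.4    0.9]
```

Next I lower this one and go for the last, near (498,382) at yaw 21.3°.

```bash
python3 -m pendant '[{"ax":0,"ay":0,"az":0,"dx":0,"dy":0.007,"dz":0.15,"jaw":1},{"ax":0,"ay":0,"az":0,"dx":0,"dy":0.007,"dz":0.3,"jaw":1},{"ax":0,"ay":0,"az":0,"dx":0,"dy":0.007,"dz":0.4,"jaw":1},{"ax":0,"ay":0,"az":0,"dx":0,"dy":0.007,"dz":0.455,"jaw":1},{"ax":0,"ay":0,"az":0,"dx":0,"dy":0.007,"dz":0.475,"jaw":1},{"ax":0,"ay":0,"az":0,"dx":0,"dy":0.007,"dz":0.482,"jaw":1},{"ax":0,"ay":0,"az":0,"dx":0,"dy":0.007,"dz":0.482,"jaw":1},{"ax":0,"ay":0,"az":0,"dx":0,"dy":0.007,"dz":0.482,"jaw":1}]'
python3 -m pendant '[{"ax":0,"ay":0,"az":0,"dx":0,"dy":0,"dz":0,"jaw":0.45},{"ax":0,"ay":0,"az":0,"dx":0,"dy":0,"dz":0,"jaw":0.45},{"ax":0,"ay":0,"az":0,"dx":0,"dy":0,"dz":0,"jaw":0.45},{"ax":0,"ay":0,"az":0,"dx":0,"dy":0,"dz":-0.1,"jaw":0.45},{"ax":0,"ay":0,"az":0,"dx":0,"dy":0,"dz":-0.3,"jaw":0.45},{"ax":0,"ay":0,"az":0,"dx":0,"dy":0,"dz":-0.5,"jaw":0.2},{"ax":0,"ay":0,"az":0,"dx":0,"dy":0,"dz":-0.5,"jaw":0.2}]'
python3 -m pendant '[{"ax":0,"ay":0,"az":-0.118,"dx":-0.02,"dy":-0.98,"dz":0,"jaw":0.2},{"ax":0,"ay":0,"az":-0.118,"dx":-0.02,"dy":-0.98,"dz":0,"jaw":0.2},{"ax":0,"ay":0,"az":-0.118,"dx":-0.02,"dy":-0.98,"dz":0,"jaw":0.2},{"ax":0,"ay":0,"az":-0.118,"dx":-0.02,"dy":-0.98,"dz":0,"jaw":0.2},{"ax":0,"ay":0,"az":-0.118,"dx":-0.02,"dy":-0.98,"dz":0,"jaw":0.2},{"ax":0,"ay":0,"az":-0.118,"dx":-0.02,"dy":-0.98,"dz":0,"jaw":0.2},{"ax":0,"ay":0,"az":-0.118,"dx":-0.02,"dy":-0.98,"dz":0,"jaw":0.2}]'
python3 - <<'E'
from h import *
print(rows([515,245,120],.372))
p,P,st=shot("top"); pulls("top",P)
E
```

```text
t: 52.25
tcp_pos: [530.5, -254.4, -1.4]
orientation: [3.14, -0.002, 0.0]
force: [0.0, -0.3, -2.3]
finger_gap: 0.134
grasp_force: 30.0
t: 52.95
tcp_pos: [534.4, -256.9, 131.3]
orientation: [3.133, -0.013, 0.0]
force: [1.0, -1.0, -0.6]
finger_gap: 0.365
grasp_force: 0.0
t: 53.65
tcp_pos: [524.3, -7.8, 121.9]
orientation: [3.141, -0.0, 0.374]
force: [-0.0, -0.9, 0.1]
finger_gap: 0.399
grasp_force: 0.0
(array([ 0.335, -0.955,  0.007]), array([ 0.   , -0.   ,  0.001]))
pull 0.95 n433 rect [ 632.6 -255.9   88.6   38.2   -2.2] ztop 41 bow [ 632.1 -257.2   62.5   11.6   -1.4]
pull 0.89 n437 rect [ 632.1 -302.3   89.2   36.9   -3.3] ztop 42 bow [ 631.8 -301.7   62.4   11.9   -2.4]
pull 0.84 n440 rect [ 525.8 -258.4   88.    37.4    1.3] ztop 41 bow [ 527.4 -257.2   63.2   11.1   -1. ]
pull 0.73 n422 rect [ 5.255e+02 -3.029e+02  8.850e+01  3.560e+01  4.000e-01] ztop 41 bow [ 526.1 -303.8   60.3   11.5   -1.7]
pull 0.55 n463 rect [ 631.8 -212.8   92.5   39.3   -1. ] ztop 40 bow [ 629.8 -209.8   62.8   11.1   -1.2]
```

```bash
python3 -m pendant '[{"ax":0,"ay":0,"az":0,"dx":0.335,"dy":-0.955,"dz":0,"jaw":0.2},{"ax":0,"ay":0,"az":0,"dx":0.335,"dy":-0.955,"dz":0,"jaw":0.2},{"ax":0,"ay":0,"az":0,"dx":0.335,"dy":-0.955,"dz":0,"jaw":0.2},{"ax":0,"ay":0,"az":0,"dx":0.335,"dy":-0.955,"dz":0,"jaw":0.2},{"ax":0,"ay":0,"az":0,"dx":0.335,"dy":-0.955,"dz":0,"jaw":0.2},{"ax":0,"ay":0,"az":0,"dx":0.335,"dy":-0.955,"dz":0,"jaw":0.2}]'
python3 -m pendant '[{"ax":0,"ay":0,"az":0,"dx":0.131,"dy":-0.507,"dz":0,"jaw":0.2},{"ax":0,"ay":0,"az":0,"dx":0.131,"dy":-0.507,"dz":0.05,"jaw":0.2},{"ax":0,"ay":0,"az":0,"dx":0.131,"dy":-0.507,"dz":0.05,"jaw":0.2},{"ax":0,"ay":0,"az":0,"dx":0.131,"dy":-0.507,"dz":0.05,"jaw":0.2},{"ax":0,"ay":0,"az":0,"dx":0.131,"dy":-0.507,"dz":0.05,"jaw":0.2}]'
python3 near.py
```

```text
t: 54.35
tcp_pos: [516.0, 247.8, 122.0]
orientation: [-3.14, -0.001, 0.373]
force: [0.5, -0.9, 0.6]
finger_gap: 0.402
grasp_force: 0.0
t: 54.85
tcp_pos: [501.1, 372.6, 108.8]
orientation: [3.141, 0.001, 0.37]
force: [0.1, -0.4, 0.8]
finger_gap: 0.401
grasp_force: 0.0
[501.1 372.6 108.8] 0.37Traceback (most recent call last):
  File "near.py", line 13, in <module>
    r=best[1];y=np.radians(r[4])
      ~~~~^^^
TypeError: 'NoneType' object is not subscriptable
```

```bash
python3 near.py 2>&1|tail -3
python3 - <<'E'
from h import *
p,P,st=shot("wrist","l1")
h=cv2.cvtColor(p,cv2.COLOR_BGR2HSV)
w=((h[...,0]>15)&(h[...,0]<35)&(h[...,1]>150)&(h[...,2]>90))
n,l,s,c=cv2.connectedComponentsWithStats(w.astype(np.uint8))
for i in range(1,n):
    if s[i,4]>300:
        Q=P[l==i];Q=Q[np.isfinite(Q[:,0])];print(s[i],np.round(c[i]),rect(Q),rect(Q[abs(Q[:,2]-41)<5]) if (abs(Q[:,2]-41)<5).sum()>20 else 0)
E
```

```text
[501.4 372.1 109.4] 0.369
[498.4 383.7  63.5  11.8  20.6] 12
target [498.4 383.7  63.5  11.8  20.6] (array([ 0.006, -0.048,  0.473]), array([0.   , 0.   , 0.003]))
[ 294  143   37   89 3050] [312. 187.] [498.7 383.3  88.1  33.5  21. ] [498.6 383.6  62.7  12.4  20.8]
```

View pics/l1.png

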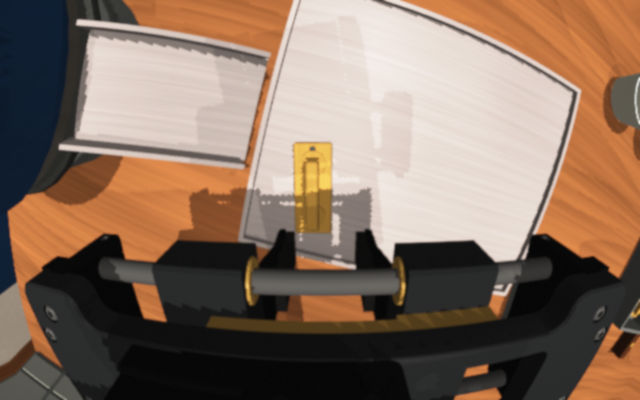

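The last pull is at (312,187) in the picture, at (498.5,383.6); the network had only missed it once. I'll grasp it a little high to clear the chute wall.

```bash
python3 -m pendant '[{"ax":0,"ay":0,"az":0.002,"dx":0.006,"dy":-0.046,"dz":0.15,"jaw":0.2},{"ax":0,"ay":0,"az":0.002,"dx":0.006,"dy":-0.046,"dz":0.3,"jaw":0.2},{"ax":0,"ay":0,"az":0.002,"dx":0.006,"dy":-0.046,"dz":0.39,"jaw":0.2},{"ax":0,"ay":0,"az":0.002,"dx":0.006,"dy":-0.046,"dz":0.435,"jaw":0.2},{"ax":0,"ay":0,"az":0.002,"dx":0.006,"dy":-0.046,"dz":0.452,"jaw":0.2},{"ax":0,"ay":0,"az":0.002,"dx":0.006,"dy":-0.046,"dz":0.452,"jaw":1},{"ax":0,"ay":0,"az":0.002,"dx":0.006,"dy":-0.046,"dz":0.452,"jaw":1},{"ax":0,"ay":0,"az":0.002,"dx":0.006,"dy":-0.046,"dz":0.452,"jaw":1},{"ax":0,"ay":0,"az":0.002,"dx":0.006,"dy":-0.046,"dz":0.452,"jaw":1},{"ax":0,"ay":0,"az":0.002,"dx":0.006,"dy":-0.046,"dz":0.452,"jaw":1},{"ax":0,"ay":0,"az":0.002,"dx":0.006,"dy":-0.046,"dz":0.452,"jaw":1}]'
python3 -m pendant '[{"ax":0,"ay":0,"az":0,"dx":0,"dy":0,"dz":-0.1,"jaw":1},{"ax":0,"ay":0,"az":0,"dx":0,"dy":0,"dz":-0.25,"jaw":1},{"ax":0,"ay":0,"az":0,"dx":0,"dy":0,"dz":-0.4,"jaw":1},{"ax":0,"ay":0,"az":0,"dx":0,"dy":0,"dz":-0.5,"jaw":1},{"ax":0,"ay":0,"az":0,"dx":0,"dy":0,"dz":-0.5,"jaw":1},{"ax":0,"ay":0,"az":0,"dx":0,"dy":0,"dz":-0.5,"jaw":1}]'
python3 - <<'E'
from h import *
print(rows([515,145,118],0))
E
```

```text
t: 56.2
tcp_pos: [498.7, 385.8, -2.1]
orientation: [3.142, -0.002, 0.365]
force: [-0.5, -1.4, 5.6]
finger_gap: 0.13
grasp_force: 30.0
t: 56.8
tcp_pos: [497.2, 385.4, 120.8]
orientation: [-3.142, 0.0, 0.365]
force: [-0.6, -0.8, -2.8]
finger_gap: 0.134
grasp_force: 30.0
(array([-0.277,  0.924,  0.011]), array([-0.   ,  0.   ,  0.116]))
```

```bash
python3 -m pendant '[{"ax":0,"ay":0,"az":0.116,"dx":-0.277,"dy":0.924,"dz":0,"jaw":1},{"ax":0,"ay":0,"az":0.116,"dx":-0.277,"dy":0.924,"dz":0,"jaw":1},{"ax":0,"ay":0,"az":0.116,"dx":-0.277,"dy":0.924,"dz":0,"jaw":1},{"ax":0,"ay":0,"az":0.116,"dx":-0.277,"dy":0.924,"dz":0,"jaw":1},{"ax":0,"ay":0,"az":0.116,"dx":-0.277,"dy":0.924,"dz":0,"jaw":1},{"ax":0,"ay":0,"az":0.116,"dx":-0.277,"dy":0.924,"dz":0,"jaw":1}]'
python3 -m pendant '[{"ax":0,"ay":0,"az":0,"dx":0.036,"dy":0.96,"dz":0,"jaw":1},{"ax":0,"ay":0,"az":0,"dx":0.036,"dy":0.96,"dz":0,"jaw":1},{"ax":0,"ay":0,"az":0,"dx":0.036,"dy":0.96,"dz":0,"jaw":1},{"ax":0,"ay":0,"az":0,"dx":0.036,"dy":0.96,"dz":0,"jaw":1},{"ax":0,"ay":0,"az":0,"dx":0.036,"dy":0.96,"dz":0,"jaw":1},{"ax":0,"ay":0,"az":0,"dx":0.036,"dy":0.96,"dz":0,"jaw":1}]'
python3 -m pendant '[{"ax":0,"ay":0,"az":0,"dx":0.02,"dy":0.452,"dz":0,"jaw":1},{"ax":0,"ay":0,"az":0,"dx":0.02,"dy":0.452,"dz":0,"jaw":1},{"ax":0,"ay":0,"az":0,"dx":0.02,"dy":0.452,"dz":0,"jaw":1},{"ax":0,"ay":0,"az":0,"dx":0.02,"dy":0.452,"dz":0,"jaw":1},{"ax":0,"ay":0,"az":0,"dx":0.02,"dy":0.452,"dz":0,"jaw":1},{"ax":0,"ay":0,"az":0,"dx":0.02,"dy":0.452,"dz":0,"jaw":1}]'
python3 chk.py 529 -207 -2
```

```text
t: 57.4
tcp_pos: [513.6, 140.1, 118.3]
orientation: [3.139, 0.005, -0.005]
force: [0.1, -0.1, -2.5]
finger_gap: 0.136
grasp_force: 30.0
t: 58.0
tcp_pos: [523.2, -98.8, 119.2]
orientation: [3.141, 0.003, -0.005]
force: [0.5, 0.8, -2.0]
finger_gap: 0.133
grasp_force: 30.0
t: 58.6
tcp_pos: [529.0, -205.8, 120.4]
orientation: [-3.14, 0.002, 0.002]
force: [-0.5, -0.6, -1.3]
finger_gap: 0.133
grasp_force: 30.0
(array([0.001, 0.006, 0.49 ]), array([-0.001,  0.   ,  0.001]))
tote 0.75 [ 5.809e+02 -2.522e+02  2.230e+02  1.715e+02  3.000e-01]
pull1 0.93 [ 633.6 -299.1   64.4   13.1    0. ]
pull1 0.71 [ 529.8 -254.8   63.4   12.6   -0.7]
pull1 0.71 [ 529.  -300.4   63.3   12.8    0.8]
pull1 0.61 [ 6.319e+02 -2.082e+02  6.300e+01  1.120e+01  1.000e-01]
pull1 0.57 [ 633.9 -253.6   63.2   12.8    0.7]
```

Lower, release, rise, then check everything.

```bash
python3 -m pendant '[{"ax":0,"ay":0,"az":0,"dx":0,"dy":0.003,"dz":0.15,"jaw":1},{"ax":0,"ay":0,"az":0,"dx":0,"dy":0.003,"dz":0.3,"jaw":1},{"ax":0,"ay":0,"az":0,"dx":0,"dy":0.003,"dz":0.4,"jaw":1},{"ax":0,"ay":0,"az":0,"dx":0,"dy":0.003,"dz":0.46,"jaw":1},{"ax":0,"ay":0,"az":0,"dx":0,"dy":0.003,"dz":0.48,"jaw":1},{"ax":0,"ay":0,"az":0,"dx":0,"dy":0.003,"dz":0.488,"jaw":1},{"ax":0,"ay":0,"az":0,"dx":0,"dy":0.003,"dz":0.488,"jaw":1},{"ax":0,"ay":0,"az":0,"dx":0,"dy":0.003,"dz":0.488,"jaw":1}]'
python3 -m pendant '[{"ax":0,"ay":0,"az":0,"dx":0,"dy":0,"dz":0,"jaw":0.45},{"ax":0,"ay":0,"az":0,"dx":0,"dy":0,"dz":0,"jaw":0.45},{"ax":0,"ay":0,"az":0,"dx":0,"dy":0,"dz":0,"jaw":0.45},{"ax":0,"ay":0,"az":0,"dx":0,"dy":0,"dz":-0.1,"jaw":0.45},{"ax":0,"ay":0,"az":0,"dx":0,"dy":0,"dz":-0.3,"jaw":0.45},{"ax":0,"ay":0,"az":0,"dx":0,"dy":0,"dz":-0.5,"jaw":0.2},{"ax":0,"ay":0,"az":0,"dx":0,"dy":0,"dz":-0.7,"jaw":0.2},{"ax":0,"ay":0,"az":0,"dx":-0.1,"dy":0,"dz":-0.9,"jaw":0.2},{"ax":0,"ay":0,"az":0,"dx":-0.1,"dy":0.1,"dz":-0.95,"jaw":0.2},{"ax":0,"ay":0,"az":0,"dx":-0.1,"dy":0.1,"dz":-0.95,"jaw":0.2},{"ax":0,"ay":0,"az":0,"dx":-0.1,"dy":0.1,"dz":-0.95,"jaw":0.2},{"ax":0,"ay":0,"az":0,"dx":-0.1,"dy":0.1,"dz":-0.95,"jaw":0.2}]'
python3 chk.py 529 -207 -2; python3 tote.py f wrist top
python3 - <<'E'
from h import *
p,P,st=shot("top");pulls("top",P)
for n in("selector","cup","jar","hammer"):
    m=masks_of(n,"top")[0];Q=P[m["region"]];Q=Q[np.isfinite(Q[:,0])];zt=np.percentile(Q[:,2],97);print(n,m["p"],rect(Q[Q[:,2]>zt-8]))
E
```

```text
t: 59.55
tcp_pos: [530.6, -209.5, 1.1]
orientation: [3.14, -0.002, 0.0]
force: [0.0, 0.2, -1.8]
finger_gap: 0.136
grasp_force: 30.0
t: 60.75
tcp_pos: [503.7, -232.8, 235.1]
orientation: [-3.14, 0.002, 0.0]
force: [0.6, 0.7, -1.2]
finger_gap: 0.399
grasp_force: 0.0
(array([ 0.104, -0.101,  0.949]), array([-0.001,  0.001,  0.   ]))
tote 0.78 [ 5.801e+02 -2.515e+02  2.203e+02  1.711e+02  3.000e-01]
pull1 0.9 [ 528.7 -301.2   62.8   12.8   -0.6]
pull1 0.86 [ 526.  -210.6   63.3   12.4   -2.6]
pull1 0.72 [ 528.6 -255.4   63.8   12.3   -0.7]
pull1 0.7 [ 6.33e+02 -2.55e+02  6.30e+01  1.22e+01  1.00e-01]
pull1 0.68 [ 6.179e+02 -2.195e+02  6.320e+01  1.230e+01 -2.000e-01]
pull1 0.55 [ 633.8 -299.4   62.7   13.    -0. ]
wrist tote 0.87 [266.4, 14.4, 414.4, 202.2] [ 5.810e+02 -2.514e+02  2.227e+02  1.713e+02  4.000e-01] [[470.3, -336.5], [689.6, -166.6]]
wrist fence 0.92 [251.8, 0.4, 429.9, 243.9] [ 5.594e+02 -2.524e+02  3.207e+02  2.292e+02  4.000e-01] [[405.4, -365.2], [718.3, -141.4]]
 inner x 690.5 inner y -338.6
top tote 0.87 [363.6, 167.6, 436.8, 250.7] [ 576.4 -247.2  236.1  151.5    7.5] [[467.1, -334.0], [687.4, -169.2]]
top fence 0.9 [351.0, 155.1, 443.2, 277.0] [ 5.627e+02 -2.552e+02  3.103e+02  2.290e+02  5.000e-01] [[418.6, -367.5], [716.5, -142.1]]
 inner x 689.4 inner y -340.6
pull 0.69 n1146 rect [ 558.3 -260.3  328.9  228.4    2.8] ztop 39 bow [ 5.626e+02 -2.548e+02  3.098e+02  2.285e+02  5.000e-01]
pull 0.58 n372 rect [ 6.175e+02 -2.218e+02  7.960e+01  3.570e+01 -6.000e-01] ztop 41 bow [ 613.6 -222.5   62.    11.3   -1.2]
pull 0.53 n306 rect [ 636.4 -258.3   80.9   33.4   -1.2] ztop 41 bow [ 633.5 -257.3   59.7   11.2   -1.7]
selector 0.52 [440.1  25.3  49.5  13.9  18.9]
cup 0.65 [767.4  32.6  77.9  77.9 -60.5]
jar 0.85 [770.9 -62.   62.3  57.1  36.1]
hammer 0.97 [ 574.7 -534.1  216.4   87.4    1.7]
```

View pics/fwrist.png

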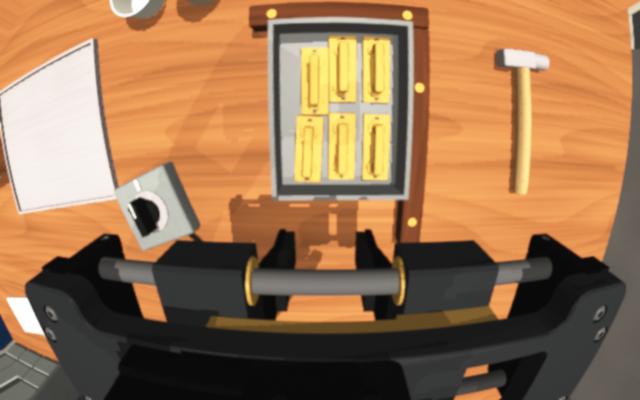

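All six pulls lie flat in the tote (columns 295–392, rows 38–183). One was nudged sideways but is still inside. The tote's edges read the same as right after seating, the knob points at its mark, and the bystanders haven't moved. I'm handing it in.

```bash
python3 -c "
from bench import *
print(finish_job())"
```

```text
the job is handed in; nothing more can be done
None
```

I turned the selector to its stop mark and slid the tote flush into the fence corner, then collected all six pulls into it; the cup, jar and hammer were left alone and the job is handed in.

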